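Space the display-rack dividers with a gauge block

TASK

Space the three sliding divider panels of the sloping gift rack with the wooden spacing gauge so that each bay takes one tin: starting at the tall end board and working along the row, set the gauge's slot over each panel and draw the panel towards the end board until the gauge's block just meets the end board or the panel set before it, without shifting what is already set. Then stand the gauge back on the rack's sloping floor in the free space past the last panel and let go; leave the tin and the ribbon spool where they are.

Things in the scene. Friction and masses are not known exactly. Their poses are not given: they have to be found in the camera images.
- rack: Light wooden display rack fixed to the table, 462 mm long (its y), about 150 mm deep. Origin on the table under its middle, z up, -x is its low front that faces the robot, +y runs along the row to the end with the tall end board.
- deck: The rack's sloping floor, 150 x 462 mm, tilted 30 degrees to face the robot. Origin at the centre of its upper surface, 55 mm above the table; x up the slope (away from the robot), y along the row to the tall end board, z square to the floor (leaning 30 degrees from vertical towards the robot). A 15 mm high front lip (inner face at x = -65 mm) stops things sliding off.
- park (a point): A point on the sloping floor in the middle of the free space past the last panel, 345 mm from the tall end board's face, 45 mm up the slope from the front lip; axes as the deck's. The -y end of the floor beyond it is closed by a 12 mm high kerb, whose inner face is 438 mm from the end board's face.
- stop_top (a point): Top of the inner face of the tall end board (12 mm thick, 150 mm deep): deck x = 0, y = 219 mm, 75 mm above the deck floor. The row is measured from this face towards -y; axes as the deck's.
- panel1_top (a point): Middle of the top edge of the first grey panel from the end board: 8 mm thick (y), 100 mm deep, top edge 70 mm above the floor; axes as the deck's. It slides only along y, with about 4 N friction, and stays where left. It starts 92 to 118 mm from the end board's face; when its gap is right (70 mm clear) this point is 74 mm from that face.
- panel2_top (a point): The same point of the second, identical panel; it starts 172 to 200 mm from the end board's face and is right when 78 mm from panel 1's centre (70 mm clear).
- panel3_top (a point): The same point of the third, identical panel; it starts 250 to 270 mm from the end board's face and is right when 78 mm from panel 2's centre (70 mm clear).
- gauge: Loose wooden gauge, about 220 g, 88 mm along the row (its y), 50 mm deep (x), 86 mm high; starts standing on the sloping floor past panel 3, against the lip, axes parallel to the deck's. Origin at the centre of its underside, y towards the end board, z up its handle. Along y: solid block from +44 (flat butting face) to -18 mm, slot from -18 to -34, tooth from -34 to -44.
- gauge_slot (a point): Middle of the slot's mouth, on the gauge's underside, at gauge y = -26 mm. The slot is 16 mm wide, open below and at front and back, 30 mm deep (block and tooth are 40 mm high, a 10 mm bridge joins them above). With the tooth pulling on a panel and the butting face on the end board or the previous panel, the clear gap between them is 70 mm.
- gauge_handle (a point): Where to pinch the gauge: 64 mm above its underside, in the middle of its blade handle, which is 22 mm thick (x), 60 mm wide (y) and rises from 40 to 86 mm. Its broad faces look up and down the slope, so pinching it squarely needs the tool leaning 30 degrees with the deck.
- tin: Bystander: small round tin, 66 mm across, 57 mm high, on the table in front of the rack. Origin at the centre of its underside.
- ribbon: Bystander: ribbon spool lying flat, 93 mm across, 22 mm high, on the table in front of the rack. Origin under its centre.

How it is judged:
By the outcome, as a careful person would: the job done as asked, in the order asked, and still so for the second after the job is handed in, with the robot touching nothing.
It also fails if it takes over 61 s, if anything falls off the work surface, if the arm or the gripper's body presses on something with over 40 N, if the wrist force passes 120 N, or if a joint passes its speed limit or range.

ROBOT

A 7-joint arm with a two-finger parallel gripper is mounted at the origin on the work surface; the furniture and walls round the work are solid. World frame = base frame: x ahead of the robot, y to its left, z up, the work surface at z = 0. Lengths are in m, angles in rad, forces in N, time in s.
With the tool pointing down it reaches from about 0.35 to 0.9 m from the base axis. Payload 8.1 kg.
Tool frame: the origin (TCP) lies midway between the tips of the shut fingers; the grasp point (between the pads) lies 19 mm behind it; z points along the fingers, y is the direction in which the jaws open and shut (so a half turn about z gives the same grasp; the last joint's range is limited). The gripper opens to 92 mm and grips with 3 to 60 N. Pads are 19 mm wide; open, the fingers measure 130 mm over their backs; the gripper's body (75 mm by 190 mm) begins 47 mm behind the grasp point.
Start: joints at [1.128, 0.434, 0.025, 1.573, -0.012, 1.134, -0.075], TCP at [0.208, -0.589, 0.227] pointing down, gripper open.
Joint ranges: [-2.62, 2.62], [-0.44, 2.09], [-1.27, 1.32], [0.08, 2.57], [-1.32, 4.46], [0.12, 2], [-2.74, 2.74]. Speed limits (rad/s): [2.22, 2.22, 3.01, 3.01, 3.14, 3.14, 3.14].

INTERFACE

Orientations are given as a unit quaternion [x, y, z, w].
In Python, from bench import * gives the robot as it stands. The module is installed in compiled form; this text tells all that it offers.
- The arm moves only by the tool jog_arm, never from a script. Its argument "commands" is one flat list of numbers, 5 for each row, row after row: the shift along the world's x, y, z in cm, then the turn about the world's z in degrees, then the closure, from -1 (fully open) to 1 (shut). A call has exactly 5 rows; each row is the pose to reach, as a shift and turn from the pose commanded when the call began; what a row does not reach only later rows make up. A row lasts 1/12 s, in which the tool goes at most 41.7 mm and 7.16 degrees, less where a joint would pass 70% of its speed; a pose out of reach is approached as far as the arm can. A call with a gripper value outside its range is refused whole. The fingers move at their own pace and stop on an object; "force" is the grip in N (left out, the last holds). Time passes only in rows, so rows that repeat a pose let the fingers close, or fill a call up. It gives the time, the measured TCP pose, the force and the opening at its end, in the units of the state.
- read_state(): the state, without advancing time (a new reading comes with each control period).
- capture(name): name is "scene" or "side" or "wrist"; returns a dict with "frame" (480x640x3 uint8, red, green, blue), "depth" (480x640 float32, m along the optical axis (not along the pixel's ray), 0 where there is no reading), "mtx" (3x3 intrinsics, pixels), "view" (4x4, takes a point from world to camera coordinates). Camera axes: x right, y down, z forward; pixel columns grow to the right and rows downward; lengths in m; the calibration is good to about 2 mm. The wrist camera is an equidistant fisheye: a pixel r from the principal point sees the ray r / f radians off the axis. A picture is of the moment at which its call begins.
- close_job(): hands the job in, once; it reports no verdict.
The state is a dict: "t": time; "joint_pos": joint angles; "qvel": joint speeds; "joint_efforts": joint torques, N m; "tool_pos": TCP position; "tool_rot": TCP orientation; "force": force on the tool from outside, world axes, zero at the start; "wrist_torque": the same for the moment, N m; "finger_gap": finger opening in m.
Only numpy, scipy, OpenCV 4.12 (cv2) and the standard library are available. Lean on these libraries where they do the work, as an engineer would, in place of code of your own. Each camera call takes 0.05 s, during which the arm holds its last target.

## Working session

There is one attempt and no reset: what is moved stays moved. The work goes in short steps, Python scripts to look and compute and a tool call to move; the robot and the scene stay as the last step left them, time stands still between calls to the robot, and variables do not carry over. Pictures are saved under pics/ and viewed, and the job is handed in when it is done.

Besides the shell and the picture viewer there is one more tool, called after ">>>" as name(argument=value, ...), one argument or row to a line, values as JSON. jog_arm: Moves the arm, as the interface text tells. Its arguments: {"type":"object","properties":{"commands":{"type":"array","items":{"type":"number"}},"force":{"type":"number"}},"required":["commands"]}

```bash
mkdir -p pics; python3 - <<'E'
from bench import *
import cv2
s=read_state()
print({k:(v if not hasattr(v,'round') else v) for k,v in s.items()})
for n in ["scene","side","wrist"]:
    c=capture(n); cv2.imwrite(f"pics/{n}0.png",c["frame"][:,:,::-1]); print(n,c["mtx"].tolist(),c["view"].round(4).tolist())
E
```

```text
{'t': 0.0, 'joint_pos': array([ 1.12840661,  0.43518196,  0.02500677,  1.57413154, -0.01157416,
        1.13397564, -0.07515426]), 'qvel': array([ 4.83879844e-04, -1.60481279e-04,  2.17511407e-03,  5.68972146e-05,
        4.10009547e-04,  6.14255967e-04, -6.47018030e-04]), 'joint_efforts': array([-3.73687344e-04, -6.67853165e+01,  9.84773263e-01, -3.14456999e+01,
       -6.05644402e-02,  4.29920037e-02,  1.64664098e-04]), 'tool_pos': array([ 0.20805055, -0.58880428,  0.22595753]), 'tool_rot': array([ 9.85614435e-01,  1.69007640e-01, -2.17963764e-04, -7.44829738e-04]), 'force': array([-0.31538054, -0.63577907, -0.36413622]), 'wrist_torque': array([ 0.01157264,  0.00612004, -0.03381464]), 'finger_gap': 0.09159100727809408}
scene [[515.4130940509812, 0.0, 317.75222408637524], [0.0, 515.4130940509812, 227.57560595244536], [0.0, 0.0, 1.0]] [[-0.7775, -0.6287, -0.0172, 0.2819], [-0.4612, 0.5885, -0.664, 0.2859], [0.4276, -0.5083, -0.7475, 1.0045], [0.0, 0.0, 0.0, 1.0]]
side [[464.3824610765231, 0.0, 316.81806115588773], [0.0, 464.3824610765231, 232.68626054636624], [0.0, 0.0, 1.0]] [[-0.9997, 0.0135, 0.0196, 0.3689], [-0.0097, 0.5214, -0.8532, 0.1182], [-0.0218, -0.8532, -0.5211, 1.0204], [0.0, 0.0, 0.0, 1.0]]
wrist [[371.64829954431775, 0.0, 315.3475855555253], [0.0, 371.64829954431775, 241.49064209827668], [0.0, 0.0, 1.0]] [[0.3332, -0.9429, -0.0014, -0.6235], [-0.8958, -0.317, 0.3114, -0.0391], [-0.294, -0.1025, -0.9503, 0.3923], [0.0, 0.0, 0.0, 1.0]]
```

View pics/scene0.png

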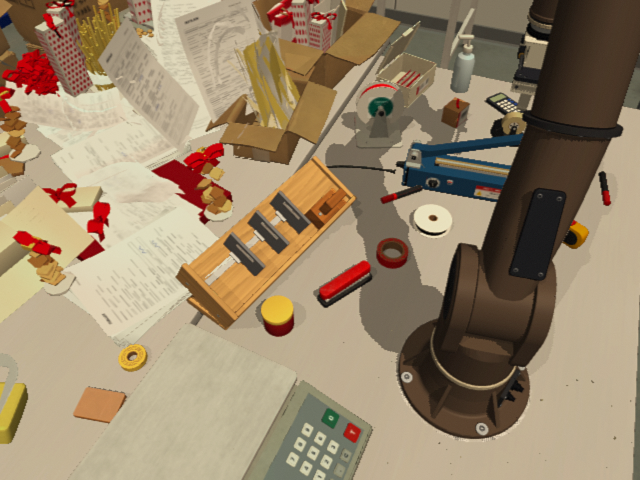

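View pics/side0.png

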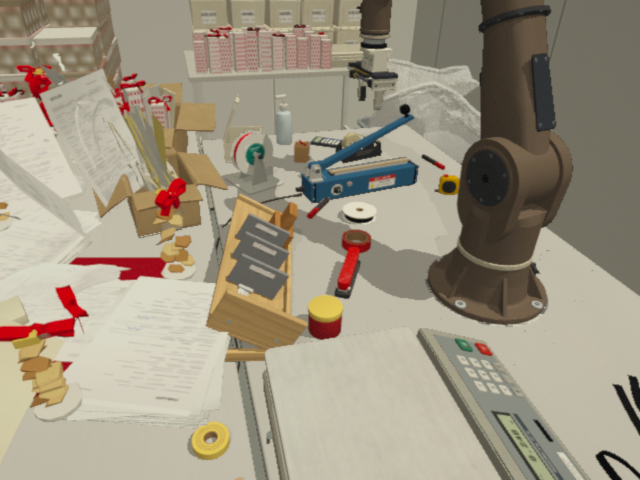

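View pics/wrist0.png

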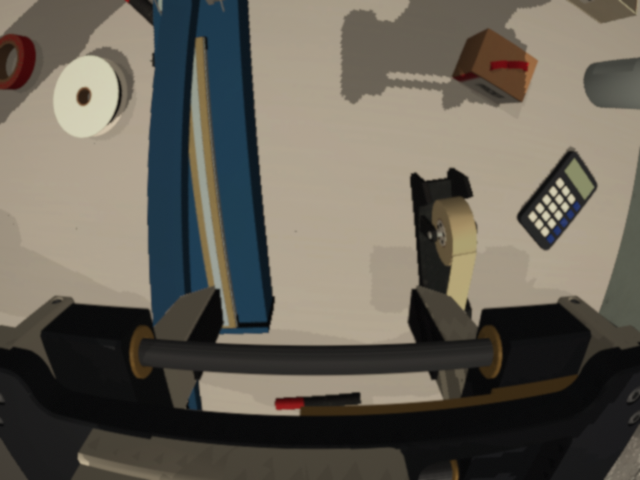

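```bash
cat > h.py <<'E'
from bench import *
import numpy as np, cv2
def cloud(c):
    K=c["mtx"];V=np.array(c["view"]);d=c["depth"]
    v,u=np.mgrid[0:480,0:640]
    P=np.stack([(u-K[0,2])/K[0,0]*d,(v-K[1,2])/K[1,1]*d,d],-1)
    W=(P-V[:3,3])@V[:3,:3]
    W[d<=0]=np.nan
    return W
E
python3 - <<'E'
from h import *
a=capture("scene");b=capture("side")
np.savez("c0.npz",a=a["frame"],b=b["frame"],Wa=cloud(a),Wb=cloud(b))
f=a["frame"][150:340,170:370,::-1]; cv2.imwrite("pics/ca.png",cv2.resize(f,None,fx=4,fy=3.15*4/3.15 if 0 else 3,interpolation=2))
f=b["frame"][180:370,190:350,::-1]; cv2.imwrite("pics/cb.png",cv2.resize(f,None,fx=3,fy=3,interpolation=2))
Wa=cloud(a);Wb=cloud(b)
for n,W,pts in (("a",Wa,[(433,220),(278,310),(185,270),(230,320),(318,160),(352,205),(325,208)]),("b",Wb,[(360,212),(325,308),(215,320),(300,340),(242,200),(290,215)])):
    for p in pts: print(n,p,W[p[1],p[0]].round(4))
E
```

```text
a (433, 220) [ 0.2518 -0.3139  0.0056]
a (278, 310) [0.3501 0.1408 0.0628]
a (185, 270) [0.509  0.2229 0.1512]
a (230, 320) [0.4043 0.2204 0.072 ]
a (318, 160) [ 0.5504 -0.2358  0.0939]
a (352, 205) [ 4.421e-01 -2.372e-01  1.000e-04]
a (325, 208) [ 0.4319 -0.1146  0.0963]
b (360, 212) [ 0.2494 -0.2895  0.024 ]
b (325, 308) [0.3569 0.1414 0.057 ]
b (215, 320) [0.5428 0.2201 0.0972]
b (300, 340) [0.4028 0.1676 0.0014]
b (242, 200) [ 0.5545 -0.2304  0.0871]
b (290, 215) [ 0.4305 -0.1186  0.1083]
```

View pics/ca.png

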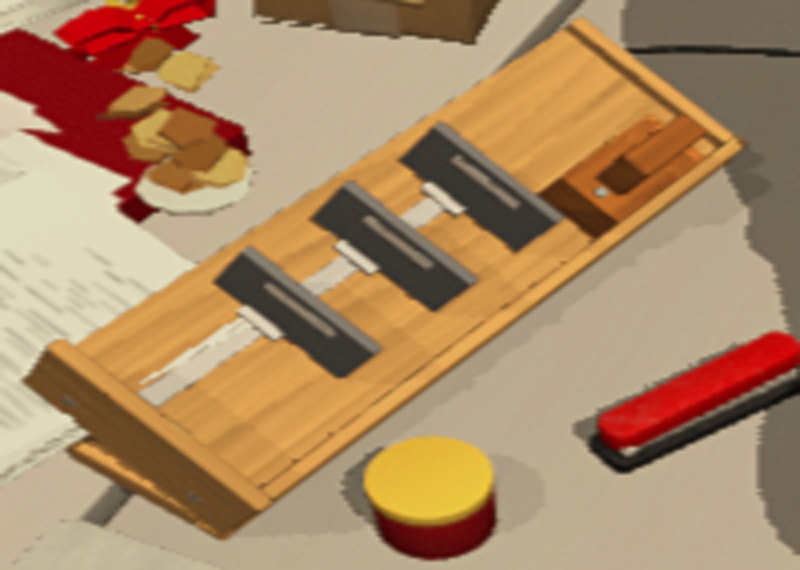

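View pics/cb.png

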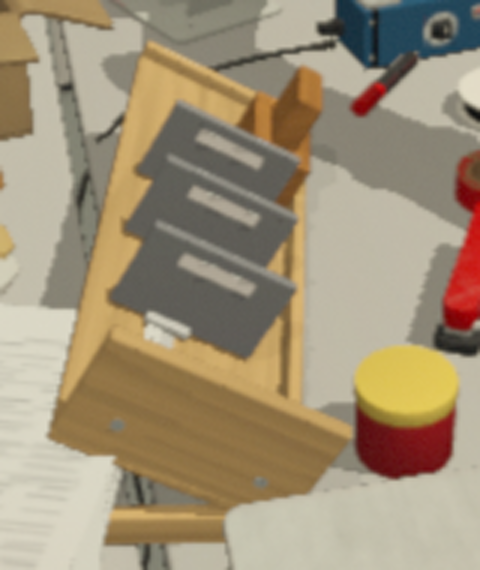

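```bash
cat > m.py <<'E'
from h import *
z=np.load("c0.npz")
rng=np.random.default_rng(0)
N=None
for n in "ab":
    W=z["W"+n]; hsv=cv2.cvtColor(z[n],cv2.COLOR_RGB2HSV)
    reg=(W[...,0]>.35)&(W[...,0]<.6)&(W[...,1]>-.28)&(W[...,1]<.26)&(W[...,2]>.01)&(W[...,2]<.25)
    wood=reg&(hsv[...,0]>9)&(hsv[...,0]<24)&(hsv[...,1]>90)
    grey=reg&(hsv[...,1]<70)&(hsv[...,2]<140)
    P=W[wood]
    best=0
    for _ in range(500):
        q=P[rng.choice(len(P),3,False)];m=np.cross(q[1]-q[0],q[2]-q[0]);m/=np.linalg.norm(m)+1e-12;m*=np.sign(m[2])
        if not .8<m[2]<.93: continue
        k=abs((P-q[0])@m)<.003
        if k.sum()>best:best=k.sum();K=k
    for _ in range(3):
        c=P[K].mean(0);m=np.linalg.svd(P[K]-c)[2][2];m*=np.sign(m[2]);K=abs((P-c)@m)<.003
    print(n,wood.sum(),grey.sum(),K.sum(),m.round(4),np.degrees(np.arccos(m[2])),"yaw",np.degrees(np.arctan2(-m[1],-m[0])),c.round(4))
E
python3 m.py
```

```text
a 10271 1897 5476 [-0.4986 -0.0123  0.8667] 29.91822666862317 yaw 1.4156533413752639 [0.5032 0.0149 0.0599]
b 7068 2952 2129 [-0.4966 -0.0107  0.8679] 29.783164693653255 yaw 1.2399222789819195 [0.5257 0.0098 0.0722]
```

```bash
cat > frame.py <<'E'
from h import *
def R(yawdeg=1.3,tilt=30):
    a=np.radians(yawdeg);t=np.radians(tilt)
    h=np.array([np.cos(a),np.sin(a),0]);ey=np.array([-np.sin(a),np.cos(a),0])
    ex=h*np.cos(t)+np.array([0,0,np.sin(t)]); return np.stack([ex,ey,np.cross(ex,ey)])
E
cat > m2.py <<'E'
from frame import *
z=np.load("c0.npz"); E=R(); 
for n,c in (("a",[.5032,.0149,.0599]),("b",[.5257,.0098,.0722])):
    W=z["W"+n]; hsv=cv2.cvtColor(z[n],cv2.COLOR_RGB2HSV)
    D=(W-np.array(c))@E.T
    # shift x so z world of origin 55: world z = c_z + dx*.5
    D[...,0]-=(0.055-c[2])/.5
    O=np.array(c)+E[0]*(0.055-c[2])/.5
    h0=hsv[...,0];
    inb=(abs(D[...,0])<.1)&(abs(D[...,1])<.27)&(D[...,2]>-.02)&(D[...,2]<.12)
    print(n,"O",O.round(4),"deck")
    wood=inb&(h0>9)&(h0<24)&(hsv[...,1]>90)
    q=D[wood&(abs(D[...,2])<.003)]; print("floor x,y range pct",np.percentile(q[:,0],[.5,2,98,99.5]).round(4),np.percentile(q[:,1],[.5,2,98,99.5]).round(4))
    q=D[wood&(D[...,2]>.03)&(D[...,1]>.15)]; print("board",len(q),np.percentile(q[:,1],[1,5,25,50,75,95,99]).round(4),"z",np.percentile(q[:,2],[50,90,95,99]).round(4),"x",np.percentile(q[:,0],[1,5,95,99]).round(4))
    q=D[wood&(D[...,2]>.068)&(D[...,1]>.15)]; print(" boardtop y",np.percentile(q[:,1],[1,5,50,95,99]).round(4))
    grey=inb&(hsv[...,1]<70)&(hsv[...,2]<150)&(D[...,2]>.02)
    q=D[grey]; hist,ed=np.histogram(q[:,1],np.arange(-.12,.15,.003)); print([(round(e,3),int(k)) for e,k in zip(ed,hist) if k>20])
    q2=q[q[:,2]>.067]; hist,ed=np.histogram(q2[:,1],np.arange(-.12,.15,.002)); print("top",[(round(e,3),int(k)) for e,k in zip(ed,hist) if k>2]); print(np.percentile(q[:,0],[1,99]),np.percentile(q[:,2],[1,99]))
    dark=inb&(h0>5)&(h0<=24)&(D[...,1]<-.06)&(D[...,2]>.008)&(D[...,1]>-.205)
    q=D[dark]; print("gauge",len(q),[np.percentile(q[:,i],[1,5,50,95,99]).round(4) for i in range(3)])
    q=q[q[:,2]>.045]; print("handle",len(q),[np.percentile(q[:,i],[1,5,50,95,99]).round(4) for i in range(3)])
E
python3 m2.py
```

```text
a O [0.4947 0.0147 0.055 ] deck
floor x,y range pct [-0.0614 -0.0596  0.076   0.0776] [-0.2425 -0.236   0.1692  0.2076]
board 942 [0.1959 0.1973 0.2027 0.2069 0.2076 0.2083 0.2088] z [0.0706 0.076  0.0768 0.0786] x [-0.0705 -0.064   0.068   0.0742]
 boardtop y [0.1957 0.1967 0.2031 0.2078 0.2085]
[(np.float64(-0.075), 24), (np.float64(-0.072), 55), (np.float64(-0.069), 375), (np.float64(-0.066), 109), (np.float64(0.0), 28), (np.float64(0.003), 62), (np.float64(0.006), 411), (np.float64(0.009), 68), (np.float64(0.078), 40), (np.float64(0.081), 74), (np.float64(0.084), 431), (np.float64(0.087), 23)]
top [(np.float64(-0.074), 17), (np.float64(-0.072), 23), (np.float64(-0.07), 37), (np.float64(-0.068), 33), (np.float64(-0.066), 10), (np.float64(0.0), 12), (np.float64(0.002), 31), (np.float64(0.004), 33), (np.float64(0.006), 43), (np.float64(0.008), 23), (np.float64(0.078), 16), (np.float64(0.08), 36), (np.float64(0.082), 45), (np.float64(0.084), 40), (np.float64(0.086), 17)]
[-0.03428856  0.05940254] [0.02100277 0.07260463]
gauge 1799 [array([-0.0702, -0.0668, -0.0263,  0.0504,  0.0603])
[... 948 characters left out ...]
oat64(-0.062), 6), (np.float64(0.002), 3), (np.float64(0.004), 15), (np.float64(0.006), 23), (np.float64(0.008), 38), (np.float64(0.01), 41), (np.float64(0.012), 15), (np.float64(0.08), 8), (np.float64(0.082), 18), (np.float64(0.084), 27), (np.float64(0.086), 55), (np.float64(0.088), 46), (np.float64(0.09), 7)]
[-0.03673064  0.06003763] [0.02079737 0.07096412]
gauge 1286 [array([-0.0706, -0.0628, -0.0205,  0.0569,  0.0613]), array([-0.1932, -0.1777, -0.0689, -0.0622, -0.0611]), array([0.0115, 0.015 , 0.0492, 0.0855, 0.087 ])]
handle 731 [array([-0.047 , -0.0436, -0.0264,  0.051 ,  0.0611]), array([-0.1809, -0.1709, -0.0675, -0.0621, -0.0612]), array([0.0452, 0.0467, 0.0628, 0.0861, 0.0872])]
```

```bash
cat > m3.py <<'E'
from frame import *
z=np.load("c0.npz"); E=R(); 
for n in "ab":
    W=z["W"+n]; hsv=cv2.cvtColor(z[n],cv2.COLOR_RGB2HSV)
    O=np.array({"a":[.4947,.0147,.055],"b":[.4959,.0091,.055]}[n]); D=(W-O)@E.T
    S=D+np.array([0,O@E[1],0])
    k=(abs(D[...,0])<.1)&(D[...,1]<-.075)&(D[...,1]>-.225)&(D[...,2]>.05)&(D[...,2]<.1)&(D[...,0]<-.015)&(hsv[...,1]>90)
    v,u=np.nonzero(k);q=S[k]
    print(n,len(q),u.min(),u.max(),v.min(),v.max(),"hue",np.median(hsv[k],0))
    for lo,hi in ((.05,.06),(.06,.07),(.07,.08),(.083,.09)):
        w=q[(q[:,2]>lo)&(q[:,2]<hi)]
        if len(w): print(lo,len(w),"x",np.percentile(w[:,0],[2,50,98]).round(4),"s",np.percentile(w[:,1],[2,50,98]).round(4))
    k=(abs(D[...,0])<.1)&(D[...,1]<-.075)&(D[...,1]>-.225)&(D[...,2]>.034)&(D[...,2]<.044)&(D[...,0]<-.01)&(hsv[...,1]>90)
    w=S[k]; print("block top",len(w),"x",np.percentile(w[:,0],[2,50,98]).round(4),"s",np.percentile(w[:,1],[2,50,98]).round(4))
    print("O",O)
E
python3 m3.py
```

```text
a 283 319 345 188 213 hue [ 13. 202. 161.]
0.05 24 x [-0.0461 -0.0371 -0.0265] s [-0.1288 -0.1257 -0.1238]
0.06 21 x [-0.0453 -0.0363 -0.0272] s [-0.1286 -0.1257 -0.1235]
0.07 25 x [-0.0466 -0.0362 -0.0263] s [-0.1392 -0.1261 -0.1236]
0.083 176 x [-0.047  -0.0371 -0.0263] s [-0.1826 -0.1525 -0.126 ]
block top 437 x [-0.061  -0.0364 -0.0119] s [-0.197  -0.1416 -0.1104]
O [0.4947 0.0147 0.055 ]
b 280 282 296 202 227 hue [ 15. 173. 124.]
0.05 52 x [-0.0472 -0.0304 -0.0265] s [-0.1791 -0.1305 -0.1275]
0.06 59 x [-0.0469 -0.0314 -0.0264] s [-0.1756 -0.1296 -0.1256]
0.07 58 x [-0.0474 -0.0304 -0.0265] s [-0.1755 -0.1308 -0.1249]
0.083 96 x [-0.045  -0.0358 -0.027 ] s [-0.1834 -0.1525 -0.1282]
block top 162 x [-0.0607 -0.0242 -0.0126] s [-0.1991 -0.1513 -0.1139]
O [0.4959 0.0091 0.055 ]
```

```bash
cat >> frame.py <<'E'
E0=R(); base=np.array([.4953,.01125,.055])
def tcp(x,s,h): # grasp point deck coords -> TCP world
    return base+np.array([x,s,h])@E0-np.array([0,0,.019])
def yaw(q):
    from scipy.spatial.transform import Rotation as Ro
    y=Ro.from_quat(q).as_matrix()[:,1]; return np.degrees(np.arctan2(y[1],y[0]))
E
python3 - <<'E'
from frame import *
s=read_state();p=s["tool_pos"];print(s["t"],p,yaw(s["tool_rot"]))
t=tcp(-.0375,-.1555,.068);print(t,(t-p)*100)
W=np.load("c0.npz")["Wb"];q=W[100:200,300:425].reshape(-1,3);q=q[(q[:,2]>.02)&(q[:,2]<.5)&(q[:,1]>-.5)];print(np.nanmax(q[:,2]),np.percentile(q[:,2],99),q[np.nanargmax(q[:,2])])
Wa=np.load("c0.npz")["Wa"];q=Wa[70:150,340:420].reshape(-1,3);q=q[(q[:,2]>.02)];print(np.nanmax(q[:,2]),q[np.nanargmax(q[:,2])])
E
```

```text
0.25 [ 0.20818799 -0.58906942  0.22636556] -70.53506756313448
[ 0.43236904 -0.14571814  0.07613973] [ 22.41810511  44.33512783 -15.02258281]
0.19315595599278185 0.1788648031699449 [ 0.14571825 -0.49962445  0.19315596]
0.16595325879758666 [ 0.55382083 -0.50027544  0.16595326]
```

>>> jog_arm(
  commands=[0, 0, 4, 0, -1, 1, 1, 7.5, -4, -1, 3, 4, 8, -8, -1, 5, 7.5, 8, -13, -1, 7, 11, 8, -18.2, -1],
)

```text
t: 0.67
tool_pos: [0.2788, -0.4786, 0.3074]
tool_rot: [1.0, 0.008, 0.0, 0.001]
force: [1.3, -0.6, 0.1]
finger_gap: 0.0918
```

>>> jog_arm(
  commands=[2, 3.5, 0, 0, -1, 4, 7, 0, 0, -1, 6, 10.5, 0, 0, -1, 8, 14, 0, 0, -1, 10, 17.5, 0, 0, -1],
)

```text
t: 1.08
tool_pos: [0.3788, -0.3024, 0.3069]
tool_rot: [1.0, 0.011, 0.0, 0.0]
force: [1.9, -0.8, 0.0]
finger_gap: 0.0922
```

>>> jog_arm(
  commands=[2, 3.5, 0, 0, -1, 4, 7, 0, 0, -1, 5.4, 10.5, 0, 0, -1, 5.4, 15, -2, 0, -1, 5.4, 15.85, -5, 0, -1],
)

```text
t: 1.5
tool_pos: [0.4354, -0.1407, 0.2593]
tool_rot: [1.0, 0.014, 0.004, 0.0]
force: [0.2, 0.5, -1.1]
finger_gap: 0.0918
```

```bash
cat > st.py <<'E'
from frame import *
s=read_state();p=s["tool_pos"];d=(p+np.array([0,0,.019])-base)@E0.T
print(round(s["t"],2),p.round(4),"yaw",yaw(s["tool_rot"]).round(2),"grasp xsh",d.round(4),"F",s["force"].round(2),"Frow",(s["force"]@E0[1]).round(2),"gap",round(s["finger_gap"],4), "M",s["wrist_torque"].round(2))
E
python3 st.py; python3 - <<'E'
from frame import *
for n in("wrist","scene"):
    c=capture(n); cv2.imwrite(f"pics/{n}1.png",c["frame"][:,:,::-1])
t=tcp(-.0375,-.1555,.068);print((t-read_state()["tool_pos"])*100)
E
```

```text
1.5 [ 0.4354 -0.1407  0.2593] yaw -88.41 grasp xsh [ 0.0568 -0.1505  0.2251] F [ 0.21  0.52 -1.08] Frow 0.52 gap 0.0918 M [0.01 0.01 0.01]
[  0.24343415  -0.41222082 -17.69622481]
```

View pics/wrist1.png

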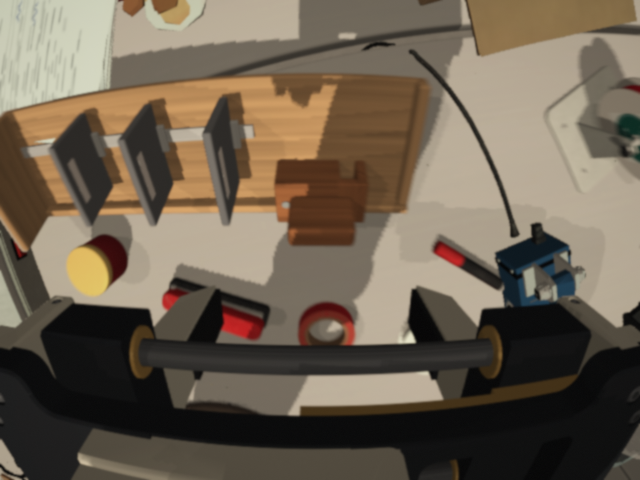

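View pics/scene1.png

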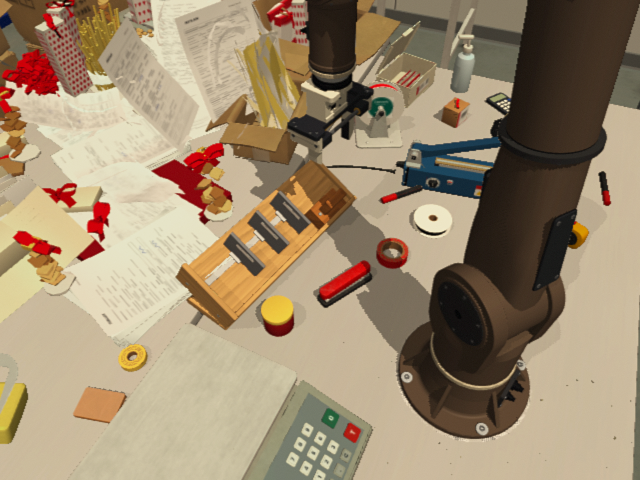

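>>> jog_arm(
  commands=[0, 0, -3.5, 0, -1, 0, 0, -7, 0, -1, 0, 0, -10.5, 0, -1, 0, 0, -13, 0, -1, 0, 0, -13, 0, -1],
)

```text
t: 2.02
tool_pos: [0.4295, -0.1462, 0.1232]
tool_rot: [1.0, 0.011, -0.003, -0.001]
force: [-0.6, -0.1, 0.5]
finger_gap: 0.0919
```

```bash
python3 st.py; python3 - <<'E'
from frame import *
c=capture("wrist"); cv2.imwrite(f"pics/wrist2.png",c["frame"][:,:,::-1])
t=tcp(-.0375,-.1555,.068);print((t-read_state()["tool_pos"])*100)
E
```

```text
2.02 [ 0.4295 -0.1462  0.1232] yaw -88.8 grasp xsh [-0.0165 -0.1559  0.1102] F [-0.57 -0.07  0.51] Frow -0.06 gap 0.0919 M [ 0.04  0.08 -0.03]
[ 0.1505909   0.05800073 -4.94180689]
```

View pics/wrist2.png

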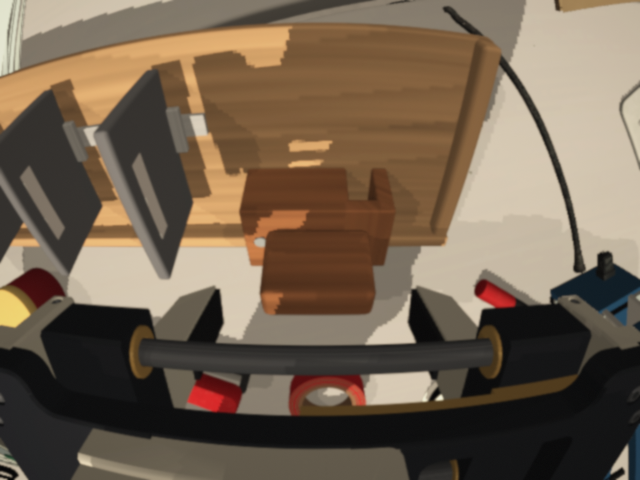

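>>> jog_arm(
  commands=[0, 0, -2.5, 0, -1, 0, 0, -4.5, 0, -1, 0, 0, -5, 0, -1, 0, 0, -5, 0, -1, 0, 0, -5, 0, -1],
)

```text
t: 2.48
tool_pos: [0.4334, -0.1463, 0.0783]
tool_rot: [1.0, 0.011, 0.001, 0.0]
force: [0.6, 0.4, 0.6]
finger_gap: 0.0919
```

```bash
python3 st.py; python3 - <<'E'
from frame import *
c=capture("side"); cv2.imwrite(f"pics/side3.png",cv2.resize(c["frame"][120:300,200:420,::-1],None,fx=3,fy=3))
E
```

```text
2.48 [ 0.4334 -0.1463  0.0783] yaw -88.76 grasp xsh [-0.0356 -0.1561  0.0694] F [0.63 0.37 0.59] Frow 0.36 gap 0.0919 M [ 0.   -0.01 -0.04]
```

View pics/side3.png

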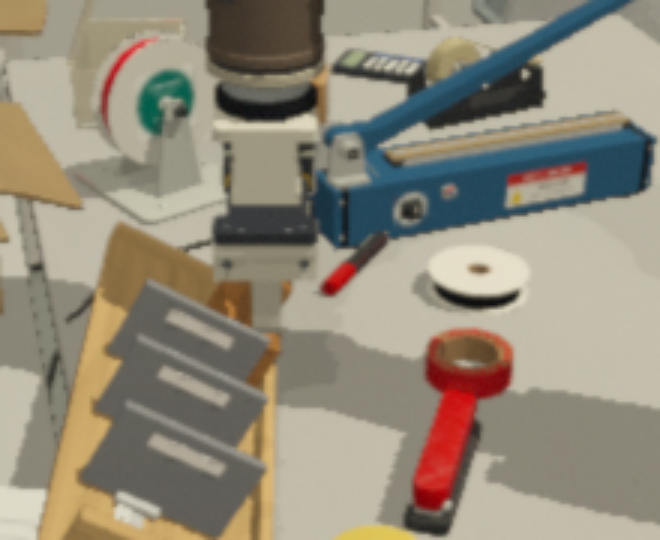

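>>> jog_arm(
  commands=[0, 0, 0, 0, 1, 0, 0, 0, 0, 1, 0, 0, 0, 0, 1, 0, 0, 0, 0, 1, 0, 0, 0, 0, 1],
  force=45,
)

```text
t: 2.95
tool_pos: [0.4324, -0.1458, 0.077]
tool_rot: [1.0, 0.011, 0.0, 0.0]
force: [0.1, -0.5, 0.1]
finger_gap: 0.0633
```

>>> jog_arm(
  commands=[0, 0, 0, 0, 1, 0, 0, 0, 0, 1, 0, 0, 0.5, 0, 1, 0, 0, 1, 0, 1, 0, 0, 1, 0, 1],
)

```text
t: 3.37
tool_pos: [0.4326, -0.1458, 0.0875]
tool_rot: [1.0, 0.011, 0.0, 0.0]
force: [0.0, -0.4, -2.0]
finger_gap: 0.06
```

```bash
python3 st.py
```

```text
3.37 [ 0.4326 -0.1458  0.0875] yaw -88.73 grasp xsh [-0.0316 -0.1556  0.0778] F [ 0.02 -0.44 -2.03] Frow -0.44 gap 0.06 M [-0.    0.04  0.01]
```

```bash
python3 - <<'E'
from frame import *
p=read_state()["tool_pos"]
for a in [(.005,-.1555,.165),(.005,.110,.165),(.005,.110,.120)]:
    t=tcp(*a);print(a,t.round(4),((t-p)*100).round(2))
E
```

```text
(0.005, -0.1555, 0.165) [ 0.4207 -0.146   0.1814] [-1.19 -0.02  9.39]
(0.005, 0.11, 0.165) [0.4147 0.1194 0.1814] [-1.8  26.52  9.39]
(0.005, 0.11, 0.12) [0.4371 0.12   0.1424] [ 0.45 26.57  5.49]
```

>>> jog_arm(
  commands=[0, 0, 3, 0, 1, -0.4, 0, 6, 0, 1, -0.8, 0, 9, 0, 1, -1.2, 0, 10.4, 0, 1, -1.3, 3, 10.4, 0, 1],
)

```text
t: 3.78
tool_pos: [0.4206, -0.1207, 0.194]
tool_rot: [1.0, 0.007, 0.003, 0.002]
force: [1.8, -0.8, -2.5]
finger_gap: 0.0596
```

>>> jog_arm(
  commands=[-0.1, 4, 0, 0, 1, -0.2, 8, 0, 0, 1, -0.3, 12, 0, 0, 1, -0.4, 16, 0, 0, 1, -0.5, 19, 0, 0, 1],
)

```text
t: 4.2
tool_pos: [0.4136, 0.0775, 0.1911]
tool_rot: [1.0, 0.012, 0.0, -0.0]
force: [1.2, 0.1, -3.2]
finger_gap: 0.06
```

>>> jog_arm(
  commands=[0, 3, 0, 0, 1, 0, 4.5, 0, 0, 1, 0, 4.5, 0, 0, 1, 0, 4.5, 0, 0, 1, 0, 4.5, 0, 0, 1],
)

```text
t: 4.62
tool_pos: [0.4141, 0.1184, 0.1906]
tool_rot: [1.0, 0.011, -0.0, 0.0]
force: [-0.1, -0.0, -2.3]
finger_gap: 0.0598
```

```bash
python3 st.py; cat > look.py <<'E'
import sys
from frame import *
i=sys.argv[1]
r={"scene":(110,330,170,370),"side":(140,340,180,380),"wrist":(0,480,0,640)}
for n in sys.argv[2:]:
    c=capture(n); np.savez(f"cap_{n}{i}.npz",f=c["frame"],d=c["depth"],W=cloud(c))
    a,b,u,v=r[n]; k=1 if n=="wrist" else 3
    cv2.imwrite(f"pics/{n}{i}.png",cv2.resize(c["frame"][a:b,u:v,::-1],None,fx=min(k,2.7) if n=="scene" else k,fy=min(k,2.7) if n=="scene" else k,interpolation=2))
E
python3 look.py 4 scene side wrist
```

```text
4.62 [0.4141 0.1184 0.1906] yaw -88.76 grasp xsh [0.0091 0.1089 0.1732] F [-0.06 -0.01 -2.25] Frow -0.0 gap 0.0598 M [-0.03  0.05 -0.02]
```

View pics/scene4.png

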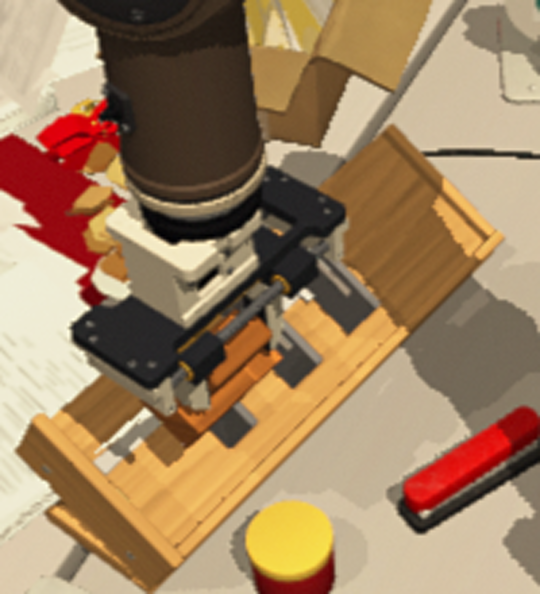

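View pics/side4.png

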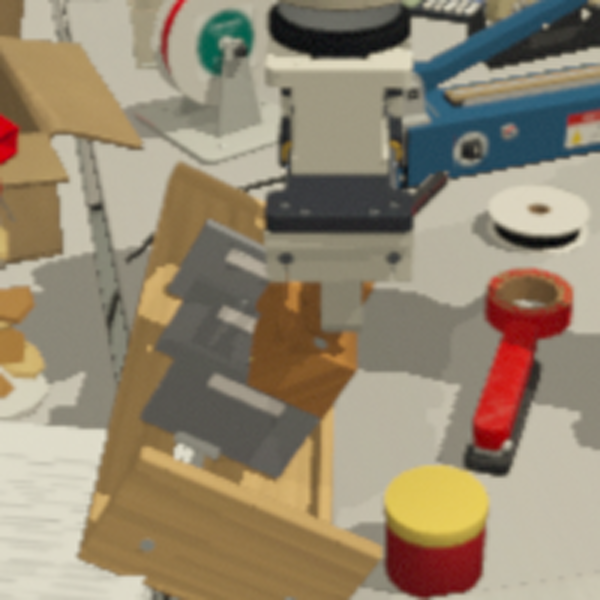

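View pics/wrist4.png

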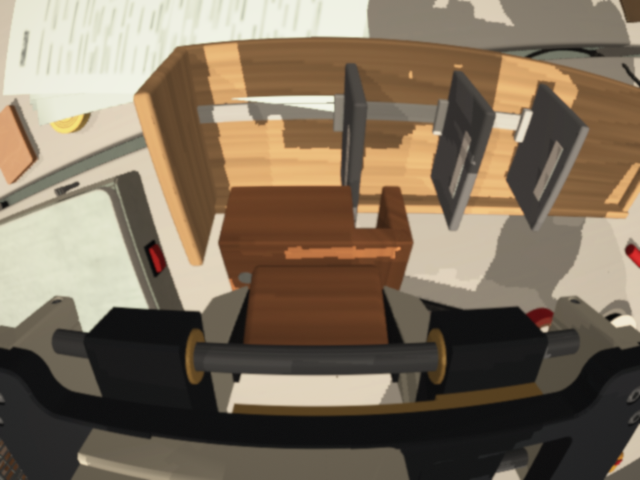

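```bash
cat >> h.py <<'E'
def wcloud(c):
    K=c["mtx"];V=np.array(c["view"]);d=c["depth"]
    v,u=np.mgrid[0:480,0:640].astype(float)
    a=(u-K[0,2])/K[0,0];b=(v-K[1,2])/K[1,1];r=np.hypot(a,b)+1e-9;t=np.tan(np.minimum(r,1.5))/r
    W=(np.stack([a*t*d,b*t*d,d],-1)-V[:3,3])@V[:3,:3]; W[d<=0]=np.nan; return W
E
cat > wm.py <<'E'
from frame import *
import sys
c=capture("wrist");W=wcloud(c);D=(W-base)@E0.T;f=c["frame"];hsv=cv2.cvtColor(f,cv2.COLOR_RGB2HSV)
def rng(q): return [np.percentile(q[:,i],[3,50,97]).round(4).tolist() for i in range(3)]
grey=(hsv[...,1]<70)&(hsv[...,2]<150)&(D[...,2]>.015)&(D[...,2]<.085)&(D[...,1]>-.12)&(D[...,1]<.15)&(abs(D[...,0])<.08)
q=D[grey]; h,e=np.histogram(q[:,1],np.arange(-.12,.15,.002)); print("grey",[(round(float(x),3),int(k)) for x,k in zip(e,h) if k>60])
t=q[(q[:,2]>.066)]; h,e=np.histogram(t[:,1],np.arange(-.12,.15,.002)); print("greytop",[(round(float(x),3),int(k)) for x,k in zip(e,h) if k>15])
wood=(hsv[...,0]>5)&(hsv[...,0]<24)&(hsv[...,1]>90)
fl=D[wood&(abs(D[...,2])<.006)&(abs(D[...,1])<.2)]; print("floor z",np.median(fl[:,2]))
b=D[wood&(D[...,2]>.02)&(D[...,2]<.07)&(D[...,1]>.17)&(abs(D[...,0])<.07)]
if len(b): print("board inner",len(b),np.percentile(b[:,1],[3,25,50,75,97]).round(4))
g=(hsv[...,0]>3)&(hsv[...,0]<24)&(hsv[...,1]>90)
s=read_state();gp=(s["tool_pos"]+[0,0,.019]-base)@E0.T
G=D-gp+np.array([0,0,.068]); k=g&(abs(G[...,0])<.05)&(abs(G[...,1])<.06)&(G[...,2]>.02)&(G[...,2]<.1)
# gauge-frame: block top plane
m=k&(G[...,2]>.032)&(G[...,2]<.048);q=G[m];print("blocktop(gauge)",len(q),rng(q))
if len(q)>50:
    A=np.c_[q[:,:2],np.ones(len(q))];co=np.linalg.lstsq(A,q[:,2],rcond=None)[0];print("plane slopes deg",np.degrees(co[:2]).round(2))
for row in range(185,260,10):
    r=np.nonzero(m[row])[0]
    if len(r)>3:
        gaps=np.nonzero(np.diff(r)>6)[0]; print(row,[(int(r[i]),int(r[i+1]),G[row,r[i]].round(4).tolist(),G[row,r[i+1]].round(4).tolist()) for i in gaps], G[row,r[0]].round(4).tolist(),G[row,r[-1]].round(4).tolist())
print("gp",gp.round(4))
E
python3 wm.py
```

```text
grey [(-0.072, 63), (-0.07, 198), (-0.068, 285), (-0.066, 1715), (-0.064, 3460), (0.004, 189), (0.006, 322), (0.008, 455), (0.01, 3959), (0.08, 115), (0.082, 471), (0.084, 445), (0.086, 417), (0.088, 932)]
greytop [(-0.072, 63), (-0.07, 192), (-0.068, 228), (-0.066, 380), (-0.064, 290), (0.004, 155), (0.006, 239), (0.008, 337), (0.01, 478), (0.08, 102), (0.082, 372), (0.084, 330), (0.086, 301), (0.088, 162)]
floor z -6.714250503892737e-05
board inner 4550 [0.1981 0.1985 0.1987 0.1989 0.1994]
blocktop(gauge) 9081 [[-0.0058, 0.0144, 0.0233], [-0.0403, -0.0002, 0.0414], [0.033, 0.039, 0.0469]]
plane slopes deg [-11.62   0.1 ]
235 [] [0.0231, 0.0434, 0.0348] [0.0225, -0.0422, 0.0345]
245 [] [0.0211, 0.0436, 0.0389] [0.0209, -0.0426, 0.0391]
255 [] [0.0141, 0.0435, 0.0389] [0.0143, -0.0425, 0.0394]
gp [0.0094 0.1087 0.1732]
```

>>> jog_arm(
  commands=[0, 0.27, 0, 0, 1, 0.9, 0.27, -1.5, 0, 1, 1.8, 0.27, -3, 0, 1, 1.8, 0.27, -3, 0, 1, 1.8, 0.27, -3, 0, 1],
)

```text
t: 5.23
tool_pos: [0.4318, 0.1217, 0.1603]
tool_rot: [1.0, 0.011, -0.001, 0.0]
force: [0.4, -0.2, -2.8]
finger_gap: 0.0598
```

```bash
python3 st.py; python3 wm.py; python3 look.py 5 wrist
```

```text
5.23 [0.4318 0.1217 0.1603] yaw -88.76 grasp xsh [0.0093 0.1118 0.1381] F [ 0.42 -0.23 -2.84] Frow -0.24 gap 0.0598 M [-0.    0.08  0.03]
grey [(-0.07, 209), (-0.068, 317), (-0.066, 2126), (-0.064, 4371), (0.004, 237), (0.006, 473), (0.008, 563), (0.01, 5432), (0.08, 82), (0.082, 494), (0.084, 529), (0.086, 568), (0.088, 1401)]
greytop [(-0.072, 55), (-0.07, 187), (-0.068, 241), (-0.066, 418), (-0.064, 355), (0.004, 187), (0.006, 347), (0.008, 409), (0.01, 625), (0.08, 54), (0.082, 338), (0.084, 359), (0.086, 384), (0.088, 229)]
floor z -6.668203086813091e-05
board inner 6088 [0.1981 0.1985 0.1987 0.199  0.1994]
blocktop(gauge) 9083 [[-0.0059, 0.0136, 0.0229], [-0.0403, -0.0002, 0.0413], [0.0329, 0.0386, 0.0469]]
plane slopes deg [-11.8    0.12]
235 [] [0.0222, 0.044, 0.0338] [0.0222, -0.0427, 0.034]
245 [] [0.0205, 0.0436, 0.0383] [0.0207, -0.0422, 0.0386]
255 [] [0.0134, 0.0436, 0.0382] [0.013, -0.0428, 0.0381]
gp [0.0097 0.112  0.1386]
```

View pics/wrist5.png

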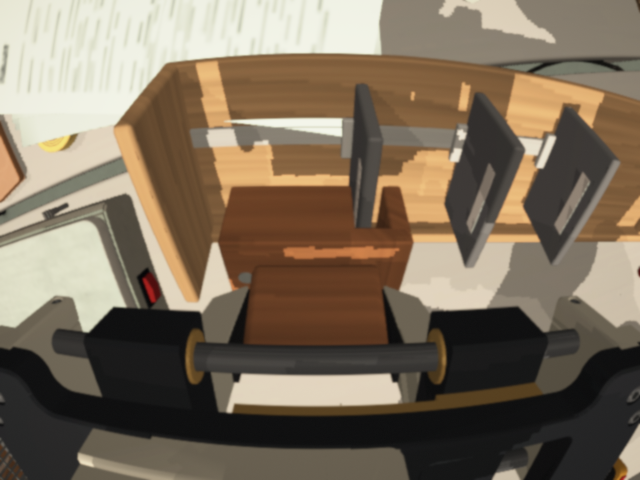

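>>> jog_arm(
  commands=[0.3, -0.05, -0.5, 0, 1, 0.6, -0.08, -1, 0, 1, 1, -0.08, -1.7, 0, 1, 1, -0.08, -1.7, 0, 1, 1, -0.08, -1.7, 0, 1],
)

```text
t: 5.75
tool_pos: [0.4421, 0.121, 0.1432]
tool_rot: [1.0, 0.011, -0.001, 0.0]
force: [-0.3, 0.6, -2.6]
finger_gap: 0.0596
```

```bash
python3 st.py; python3 look.py 6 wrist side
```

```text
5.75 [0.4421 0.121  0.1432] yaw -88.74 grasp xsh [0.0097 0.1109 0.1182] F [-0.27  0.57 -2.58] Frow 0.57 gap 0.0596 M [0.01 0.01 0.02]
```

View pics/wrist6.png

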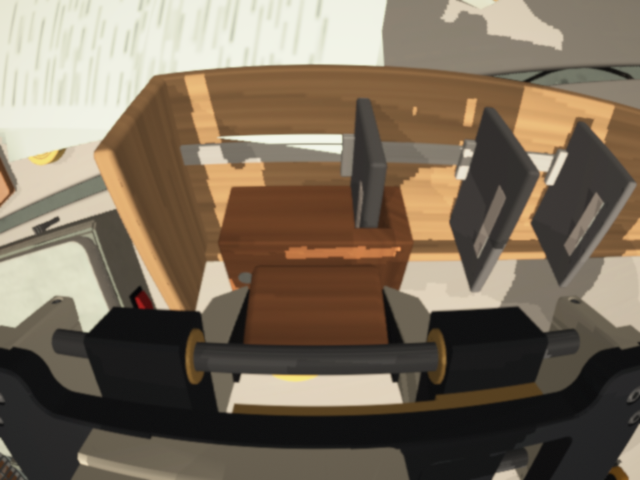

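View pics/side6.png

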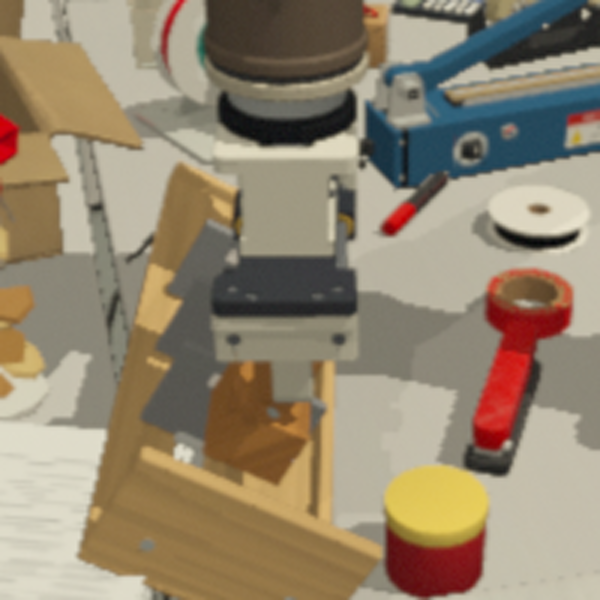

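>>> jog_arm(
  commands=[0, 0.6, 0, 0, 1, 0, 1.2, 0, 0, 1, 0, 1.8, 0, 0, 1, -0.1, 2.4, 0, 0, 1, -0.1, 3, 0, 0, 1],
)

```text
t: 6.27
tool_pos: [0.4413, 0.1516, 0.1438]
tool_rot: [1.0, 0.011, 0.0, 0.0]
force: [0.4, -4.9, -1.8]
finger_gap: 0.0595
```

```bash
python3 st.py
```

```text
6.27 [0.4413 0.1516 0.1438] yaw -88.73 grasp xsh [0.0099 0.1416 0.1187] F [ 0.43 -4.91 -1.79] Frow -4.92 gap 0.0595 M [-1.06 -0.03 -0.1 ]
```

>>> jog_arm(
  commands=[0, 0.4, 0, 0, 1, 0, 0.7, 0, 0, 1, 0, 0.9, 0, 0, 1, 0, 1, 0, 0, 1, 0, 1.1, 0, 0, 1],
)

```text
t: 6.68
tool_pos: [0.4411, 0.1621, 0.1437]
tool_rot: [1.0, 0.011, -0.0, 0.0]
force: [-0.9, -3.8, -0.8]
finger_gap: 0.0597
```

```bash
python3 st.py;python3 wm.py
```

```text
6.68 [0.4411 0.1621 0.1437] yaw -88.74 grasp xsh [0.0099 0.152  0.1187] F [-0.93 -3.77 -0.76] Frow -3.75 gap 0.0597 M [-1.09  0.24 -0.09]
grey [(-0.07, 72), (-0.068, 100), (-0.066, 1838), (-0.064, 3751), (0.004, 178), (0.006, 398), (0.008, 618), (0.01, 6727), (0.012, 289), (0.118, 140), (0.12, 478), (0.122, 508), (0.124, 537), (0.126, 1719)]
greytop [(-0.07, 66), (-0.068, 81), (-0.066, 205), (-0.064, 187), (0.002, 19), (0.004, 154), (0.006, 295), (0.008, 383), (0.01, 631), (0.012, 23), (0.118, 93), (0.12, 273), (0.122, 288), (0.124, 302), (0.126, 190)]
floor z -6.206335812815245e-05
board inner 3596 [0.1721 0.1874 0.1986 0.1988 0.1991]
blocktop(gauge) 9133 [[-0.0055, 0.0144, 0.0233], [-0.0404, 0.0003, 0.0417], [0.033, 0.0391, 0.0469]]
plane slopes deg [-11.73   0.03]
235 [] [0.0223, 0.0438, 0.034] [0.0225, -0.0431, 0.0343]
245 [] [0.021, 0.0436, 0.039] [0.0208, -0.0426, 0.0389]
255 [] [0.0143, 0.0435, 0.0392] [0.0128, -0.0434, 0.038]
gp [0.01   0.1522 0.1187]
```

>>> jog_arm(
  commands=[0, 0.05, 0, 0, 1, 0, 0.1, 0, 0, 1, 0, 0.15, 0, 0, 1, 0, 0.2, 0, 0, 1, 0, 0.2, 0, 0, 1],
)

```text
t: 7.15
tool_pos: [0.4412, 0.1641, 0.1437]
tool_rot: [1.0, 0.011, -0.0, 0.0]
force: [-0.8, -3.5, -0.6]
finger_gap: 0.0601
```

```bash
python3 st.py
```

```text
7.15 [0.4412 0.1641 0.1437] yaw -88.74 grasp xsh [0.01   0.154  0.1186] F [-0.76 -3.52 -0.61] Frow -3.5 gap 0.0601 M [-1.01  0.37 -0.13]
```

>>> jog_arm(
  commands=[0, 0.03, 0, 0, 1, 0, 0.05, 0, 0, 1, 0, 0.05, 0, 0, 1, 0, 0.05, 0, 0, 1, 0, 0.05, 0, 0, 1],
)

```text
t: 7.57
tool_pos: [0.4412, 0.1641, 0.1437]
tool_rot: [1.0, 0.011, -0.0, 0.0]
force: [-1.5, -5.0, 1.0]
finger_gap: 0.0598
```

```bash
python3 st.py
```

```text
7.57 [0.4412 0.1641 0.1437] yaw -88.76 grasp xsh [0.01   0.1541 0.1186] F [-1.5  -4.99  0.98] Frow -4.95 gap 0.0598 M [-1.48  0.4  -0.07]
```

>>> jog_arm(
  commands=[0, 0.03, 0, 0, 1, 0, 0.05, 0, 0, 1, 0, 0.05, 0, 0, 1, 0, 0.05, 0, 0, 1, 0, 0.05, 0, 0, 1],
)

```text
t: 7.98
tool_pos: [0.4412, 0.1642, 0.1436]
tool_rot: [1.0, 0.011, -0.0, 0.001]
force: [-1.3, -7.3, 0.8]
finger_gap: 0.0596
```

```bash
python3 st.py; python3 look.py 7 wrist; python3 wm.py
```

```text
7.98 [0.4412 0.1642 0.1436] yaw -88.77 grasp xsh [0.0099 0.1541 0.1185] F [-1.28 -7.29  0.76] Frow -7.26 gap 0.0596 M [-1.71  0.38 -0.13]
grey [(-0.068, 95), (-0.066, 1849), (-0.064, 3576), (0.004, 184), (0.006, 373), (0.008, 614), (0.01, 6742), (0.012, 303), (0.12, 132), (0.122, 488), (0.124, 506), (0.126, 549), (0.128, 1721)]
greytop [(-0.07, 53), (-0.068, 80), (-0.066, 217), (-0.064, 162), (0.002, 18), (0.004, 167), (0.006, 276), (0.008, 375), (0.01, 638), (0.012, 32), (0.12, 84), (0.122, 284), (0.124, 286), (0.126, 307), (0.128, 177)]
floor z -7.136688285881333e-05
board inner 3515 [0.172  0.1868 0.1985 0.1988 0.1991]
blocktop(gauge) 9168 [[-0.0056, 0.0145, 0.0233], [-0.0404, -0.0, 0.0418], [0.0329, 0.039, 0.0469]]
plane slopes deg [-1.178e+01 -1.000e-02]
235 [] [0.022, 0.044, 0.0338] [0.0219, -0.0432, 0.0339]
245 [] [0.0215, 0.0436, 0.0393] [0.021, -0.0424, 0.0391]
255 [] [0.0137, 0.0438, 0.0386] [0.014, -0.0429, 0.0391]
gp [0.01   0.1541 0.1185]
```

View pics/wrist7.png

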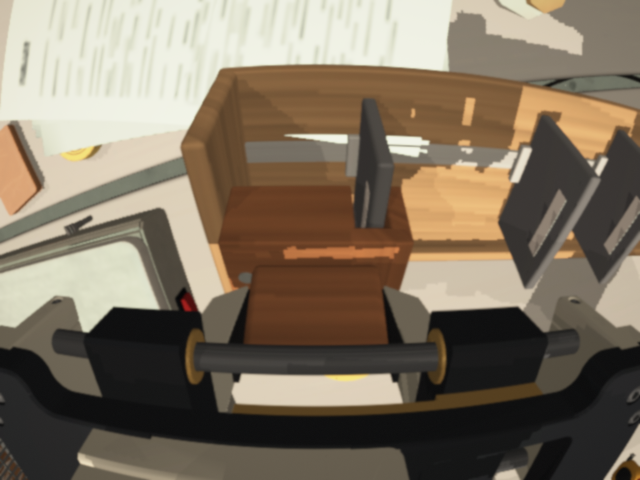

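>>> jog_arm(
  commands=[0, -0.25, 0, 0, 1, 0, -0.45, 0, 0, 1, -0.4, -0.45, 0.7, 0, 1, -1.2, -0.45, 2.1, 0, 1, -2, -0.5, 3.5, 0, 1],
)

```text
t: 8.5
tool_pos: [0.4207, 0.1608, 0.1793]
tool_rot: [1.0, 0.011, -0.0, -0.0]
force: [0.5, 0.8, -1.6]
finger_gap: 0.0595
```

```bash
python3 st.py; python3 wm.py | head -4; python3 look.py 8 wrist
```

```text
8.5 [0.4207 0.1608 0.1793] yaw -88.7 grasp xsh [0.01   0.1512 0.1597] F [ 0.46  0.8  -1.64] Frow 0.79 gap 0.0595 M [ 0.06  0.06 -0.  ]
grey [(-0.07, 134), (-0.068, 245), (-0.066, 1890), (-0.064, 3553), (0.004, 191), (0.006, 343), (0.008, 481), (0.01, 5040), (0.012, 145), (0.12, 160), (0.122, 503), (0.124, 524), (0.126, 534), (0.128, 1096)]
greytop [(-0.072, 47), (-0.07, 132), (-0.068, 197), (-0.066, 354), (-0.064, 267), (0.004, 188), (0.006, 278), (0.008, 335), (0.01, 528), (0.12, 136), (0.122, 376), (0.124, 403), (0.126, 392), (0.128, 194)]
floor z -5.717313159027109e-05
board inner 1990 [0.1983 0.1986 0.1987 0.1989 0.1992]
```

View pics/wrist8.png

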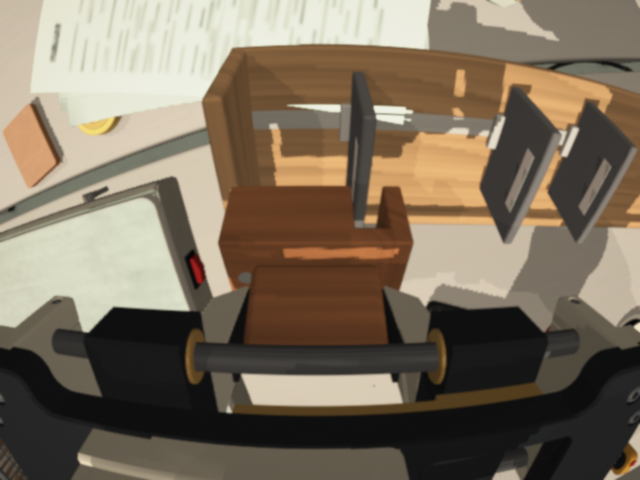

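>>> jog_arm(
  commands=[0.1, -3.5, 0, 0, 1, 0.2, -7, 0, 0, 1, 0.25, -10.5, 0, 0, 1, 0.27, -11.75, 0, 0, 1, 0.27, -11.75, 0, 0, 1],
)

```text
t: 9.02
tool_pos: [0.4241, 0.039, 0.1783]
tool_rot: [1.0, 0.008, -0.0, 0.001]
force: [0.2, 0.8, -1.9]
finger_gap: 0.06
```

>>> jog_arm(
  commands=[0, 0, 0, 0, 1, 0, 0, 0, 0, 1, 0, 0, 0, 0, 1, 0, 0, 0, 0, 1, 0, 0, 0, 0, 1],
)

```text
t: 9.43
tool_pos: [0.424, 0.0435, 0.1787]
tool_rot: [1.0, 0.012, 0.0, -0.0]
force: [-0.6, 0.7, -2.2]
finger_gap: 0.0601
```

```bash
python3 st.py; python3 wm.py | head -2; python3 look.py 9 wrist
```

```text
9.43 [0.424  0.0435 0.1787] yaw -88.64 grasp xsh [0.0103 0.0339 0.1588] F [-0.61  0.69 -2.17] Frow 0.71 gap 0.0601 M [-0.01  0.07  0.01]
grey [(-0.07, 286), (-0.068, 321), (-0.066, 1301), (-0.064, 3363), (0.004, 473), (0.006, 527), (0.008, 535), (0.01, 1237), (0.118, 107), (0.12, 4129), (0.122, 234), (0.124, 126)]
greytop [(-0.072, 31), (-0.07, 208), (-0.068, 217), (-0.066, 453), (-0.064, 278), (0.002, 31), (0.004, 357), (0.006, 396), (0.008, 399), (0.01, 265), (0.12, 567), (0.122, 117), (0.124, 17)]
```

View pics/wrist9.png

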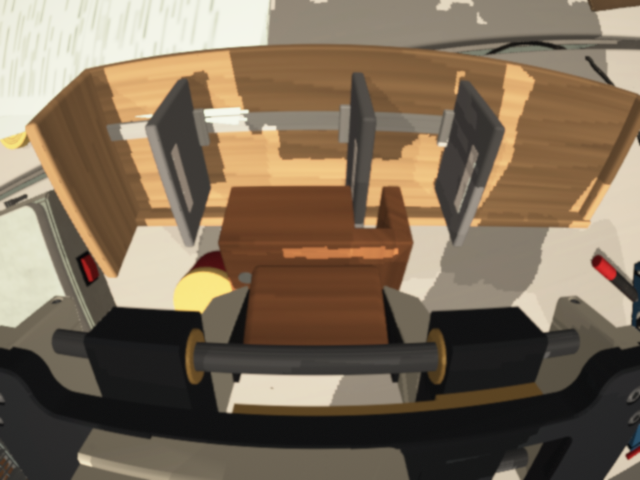

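>>> jog_arm(
  commands=[0.4, 0, -0.7, 0, 1, 0.8, 0, -1.4, 0, 1, 1.4, 0.05, -2.4, 0, 1, 2, 0.05, -3.5, 0, 1, 2, 0.05, -3.5, 0, 1],
)

```text
t: 9.95
tool_pos: [0.4441, 0.0429, 0.1413]
tool_rot: [1.0, 0.011, -0.001, -0.0]
force: [0.1, -0.1, -2.2]
finger_gap: 0.06
```

```bash
python3 st.py; python3 wm.py | head -2
```

```text
9.95 [0.4441 0.0429 0.1413] yaw -88.75 grasp xsh [0.009  0.0328 0.1164] F [ 0.08 -0.09 -2.16] Frow -0.09 gap 0.06 M [-0.01  0.13 -0.01]
grey [(-0.072, 90), (-0.07, 458), (-0.068, 572), (-0.066, 1911), (-0.064, 5107), (0.002, 88), (0.004, 463), (0.006, 522), (0.008, 552), (0.01, 1530), (0.118, 197), (0.12, 6162), (0.122, 512), (0.124, 211), (0.126, 88)]
greytop [(-0.072, 88), (-0.07, 357), (-0.068, 394), (-0.066, 599), (-0.064, 418), (0.002, 59), (0.004, 264), (0.006, 297), (0.008, 311), (0.01, 258), (0.12, 768), (0.122, 302), (0.124, 33), (0.126, 33)]
```

>>> jog_arm(
  commands=[0, 0.6, 0, 0, 1, 0, 1.2, 0, 0, 1, 0, 1.8, 0, 0, 1, -0.1, 2.4, 0, 0, 1, -0.1, 3, 0, 0, 1],
)

```text
t: 10.42
tool_pos: [0.4428, 0.0736, 0.144]
tool_rot: [1.0, 0.011, 0.0, 0.0]
force: [-0.3, -4.3, -3.3]
finger_gap: 0.0597
```

>>> jog_arm(
  commands=[0, 0.4, 0, 0, 1, 0, 0.7, 0, 0, 1, 0, 0.9, 0, 0, 1, 0, 1, 0, 0, 1, 0, 1, 0, 0, 1],
)

```text
t: 10.83
tool_pos: [0.4429, 0.0835, 0.1438]
tool_rot: [1.0, 0.011, 0.0, -0.0]
force: [-1.0, -2.0, -1.9]
finger_gap: 0.0596
```

```bash
python3 st.py; python3 wm.py | head -2;  python3 look.py 10 wrist
```

```text
10.83 [0.4429 0.0835 0.1438] yaw -88.72 grasp xsh [0.01   0.0734 0.1187] F [-1.04 -1.97 -1.92] Frow -1.95 gap 0.0596 M [-0.58  0.39 -0.06]
grey [(-0.072, 69), (-0.07, 317), (-0.068, 414), (-0.066, 2226), (-0.064, 5219), (0.04, 257), (0.042, 513), (0.044, 511), (0.046, 1035), (0.048, 1066), (0.12, 2164), (0.122, 532), (0.124, 524), (0.126, 383)]
greytop [(-0.072, 68), (-0.07, 270), (-0.068, 287), (-0.066, 515), (-0.064, 416), (0.04, 157), (0.042, 293), (0.044, 290), (0.046, 352), (0.048, 58), (0.12, 318), (0.122, 310), (0.124, 332), (0.126, 255)]
```

View pics/wrist10.png

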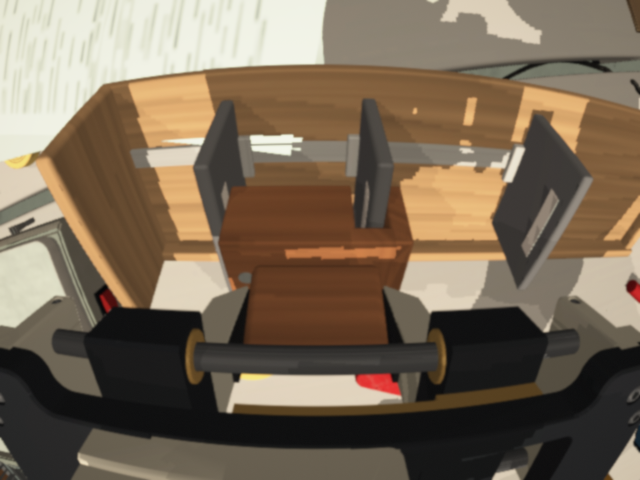

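>>> jog_arm(
  commands=[0, 0.05, 0, 0, 1, 0, 0.1, 0, 0, 1, 0, 0.15, 0, 0, 1, 0, 0.2, 0, 0, 1, 0, 0.2, 0, 0, 1],
)

```text
t: 11.35
tool_pos: [0.4431, 0.085, 0.1438]
tool_rot: [1.0, 0.011, 0.0, 0.0]
force: [-1.2, -5.0, -0.9]
finger_gap: 0.0599
```

```bash
python3 st.py; python3 wm.py | head -2
```

```text
11.35 [0.4431 0.085  0.1438] yaw -88.75 grasp xsh [0.0101 0.075  0.1186] F [-1.18 -5.03 -0.9 ] Frow -5.0 gap 0.0599 M [-1.01  0.17 -0.04]
grey [(-0.072, 68), (-0.07, 306), (-0.068, 416), (-0.066, 2228), (-0.064, 5236), (0.042, 376), (0.044, 497), (0.046, 513), (0.048, 1870), (0.05, 114), (0.12, 1999), (0.122, 499), (0.124, 503), (0.126, 330)]
greytop [(-0.072, 67), (-0.07, 255), (-0.068, 301), (-0.066, 523), (-0.064, 408), (0.042, 225), (0.044, 280), (0.046, 290), (0.048, 336), (0.12, 287), (0.122, 284), (0.124, 294), (0.126, 204)]
```

>>> jog_arm(
  commands=[0, 0.02, 0, 0, 1, 0, 0.04, 0, 0, 1, 0, 0.06, 0, 0, 1, 0, 0.06, 0, 0, 1, 0, 0.06, 0, 0, 1],
)

```text
t: 11.82
tool_pos: [0.443, 0.0858, 0.1438]
tool_rot: [1.0, 0.011, 0.0, -0.0]
force: [-0.3, -4.4, -1.7]
finger_gap: 0.0596
```

```bash
cat > pw.py <<'E'
from frame import *
c=capture("wrist");W=wcloud(c);D=(W-base)@E0.T;hsv=cv2.cvtColor(c["frame"],cv2.COLOR_RGB2HSV)
k=(hsv[...,1]<80)&(hsv[...,2]<170)&(D[...,2]>.064)&(D[...,2]<.076)&(abs(D[...,0])<.075)&(D[...,1]>-.12)&(D[...,1]<.15)
s=np.sort(D[k][:,1]); g=np.split(s,np.nonzero(np.diff(s)>.008)[0]+1)
for q in g:
    if len(q)>100: print("panel top s",np.percentile(q,[1,50,99]).round(4),"mid",round((np.percentile(q,1)+np.percentile(q,99))/2,4),len(q))
E
python3 st.py; python3 pw.py
```

```text
11.82 [0.443  0.0858 0.1438] yaw -88.73 grasp xsh [0.0101 0.0757 0.1186] F [-0.29 -4.41 -1.74] Frow -4.4 gap 0.0596 M [-1.    0.14 -0.07]
panel top s [-0.0708 -0.0646 -0.0627] mid -0.0668 1871
panel top s [0.0429 0.0472 0.0504] mid 0.0467 1256
panel top s [0.1204 0.1237 0.1275] mid 0.1239 1144
```

>>> jog_arm(
  commands=[0, 0.01, 0, 0, 1, 0, 0.02, 0, 0, 1, 0, 0.03, 0, 0, 1, 0, 0.03, 0, 0, 1, 0, 0.03, 0, 0, 1],
)

```text
t: 12.28
tool_pos: [0.443, 0.086, 0.1438]
tool_rot: [1.0, 0.011, 0.0, 0.0]
force: [0.0, -4.0, -1.3]
finger_gap: 0.0597
```

```bash
python3 st.py; python3 pw.py; python3 st.py
```

```text
12.28 [0.443  0.086  0.1438] yaw -88.74 grasp xsh [0.0101 0.0759 0.1186] F [ 0.04 -4.   -1.32] Frow -4.0 gap 0.0597 M [-1.01  0.06 -0.04]
panel top s [-0.0708 -0.0647 -0.0627] mid -0.0667 1871
panel top s [0.0431 0.0475 0.0507] mid 0.0469 1259
panel top s [0.1204 0.1236 0.1274] mid 0.1239 1130
12.33 [0.443  0.086  0.1438] yaw -88.73 grasp xsh [0.0101 0.0759 0.1186] F [ 0.13 -3.99 -1.53] Frow -3.99 gap 0.0601 M [-1.06  0.06 -0.04]
```

>>> jog_arm(
  commands=[0, -0.25, 0, 0, 1, 0, -0.42, 0, 0, 1, -0.4, -0.42, 0.7, 0, 1, -1.2, -0.42, 2.1, 0, 1, -2, -0.47, 3.5, 0, 1],
)

```text
t: 12.75
tool_pos: [0.4222, 0.0819, 0.1792]
tool_rot: [1.0, 0.011, -0.001, -0.0]
force: [-0.2, -0.0, -2.1]
finger_gap: 0.0597
```

>>> jog_arm(
  commands=[0.1, -3.5, 0, 0, 1, 0.2, -7, 0, 0, 1, 0.25, -10.5, 0, 0, 1, 0.26, -11.25, 0, 0, 1, 0.26, -11.25, 0, 0, 1],
)

```text
t: 13.17
tool_pos: [0.4254, -0.0337, 0.1792]
tool_rot: [1.0, 0.009, 0.0, 0.0]
force: [-0.3, 0.2, -2.4]
finger_gap: 0.06
```

>>> jog_arm(
  commands=[0, 0, 0, 0, 1, 0, 0, 0, 0, 1, 0, 0, 0, 0, 1, 0, 0, 0, 0, 1, 0, 0, 0, 0, 1],
)

```text
t: 13.58
tool_pos: [0.4256, -0.0303, 0.1788]
tool_rot: [1.0, 0.012, -0.0, -0.0]
force: [-0.1, -0.3, -2.4]
finger_gap: 0.0598
```

```bash
python3 st.py; python3 pw.py; python3 wm.py | head -2; python3 look.py 11 wrist
```

```text
13.58 [ 0.4256 -0.0303  0.1788] yaw -88.64 grasp xsh [ 0.0102 -0.04    0.1589] F [-0.09 -0.25 -2.44] Frow -0.25 gap 0.0598 M [ 0.03  0.08 -0.  ]
panel top s [-0.0712 -0.067  -0.0635] mid -0.0673 1551
panel top s [0.0421 0.0446 0.0495] mid 0.0458 1766
panel top s [0.1196 0.1218 0.128 ] mid 0.1238 1504
grey [(-0.072, 195), (-0.07, 511), (-0.068, 531), (-0.066, 618), (-0.064, 1027), (0.04, 155), (0.042, 3943), (0.044, 232), (0.046, 124), (0.118, 547), (0.12, 4851), (0.122, 270), (0.124, 61), (0.126, 81)]
greytop [(-0.072, 147), (-0.07, 390), (-0.068, 398), (-0.066, 417), (-0.064, 98), (0.042, 564), (0.044, 97), (0.046, 17), (0.118, 32), (0.12, 525), (0.122, 150), (0.124, 22), (0.126, 78)]
```

View pics/wrist11.png

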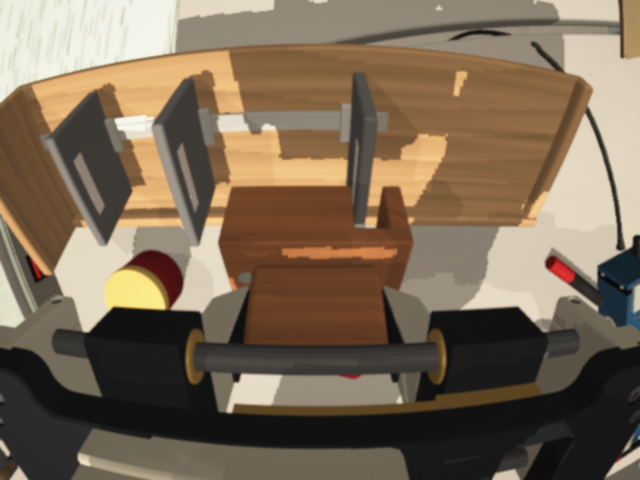

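>>> jog_arm(
  commands=[0.2, -0.1, -0.35, 0, 1, 0.8, -0.1, -1.4, 0, 1, 1.4, -0.08, -2.4, 0, 1, 2, -0.08, -3.5, 0, 1, 2, -0.08, -3.5, 0, 1],
)

```text
t: 14.15
tool_pos: [0.4457, -0.032, 0.1412]
tool_rot: [1.0, 0.011, -0.001, -0.0]
force: [1.0, -0.7, -1.1]
finger_gap: 0.0597
```

```bash
python3 st.py; python3 pw.py
```

```text
14.15 [ 0.4457 -0.032   0.1412] yaw -88.73 grasp xsh [ 0.0088 -0.0421  0.1164] F [ 0.99 -0.69 -1.1 ] Frow -0.72 gap 0.0597 M [ 0.01  0.13 -0.02]
panel top s [-0.0713 -0.0668 -0.0634] mid -0.0674 1317
panel top s [0.042  0.0441 0.0495] mid 0.0457 2191
panel top s [0.1194 0.1214 0.1277] mid 0.1235 1712
```

>>> jog_arm(
  commands=[0, 0.6, 0, 0, 1, 0, 1.2, 0, 0, 1, 0, 1.8, 0, 0, 1, -0.1, 2.4, 0, 0, 1, -0.1, 2.9, 0, 0, 1],
)

```text
t: 14.62
tool_pos: [0.4445, -0.0023, 0.144]
tool_rot: [1.0, 0.011, 0.0, 0.0]
force: [0.7, -3.9, -2.8]
finger_gap: 0.0597
```

>>> jog_arm(
  commands=[0, 0.3, 0, 0, 1, 0, 0.5, 0, 0, 1, 0, 0.7, 0, 0, 1, 0, 0.8, 0, 0, 1, 0, 0.8, 0, 0, 1],
)

```text
t: 15.03
tool_pos: [0.4446, 0.0052, 0.1438]
tool_rot: [1.0, 0.011, 0.0, -0.0]
force: [-1.4, -3.0, -1.1]
finger_gap: 0.0598
```

```bash
python3 st.py; python3 pw.py;  python3 look.py 12 wrist
```

```text
15.03 [0.4446 0.0052 0.1438] yaw -88.73 grasp xsh [ 0.0099 -0.0049  0.1188] F [-1.36 -2.97 -1.11] Frow -2.94 gap 0.0598 M [-0.68  0.36 -0.03]
panel top s [-0.0376 -0.0333 -0.0301] mid -0.0338 1267
panel top s [0.0423 0.0458 0.0495] mid 0.0459 1437
panel top s [0.1197 0.1217 0.1278] mid 0.1237 1967
```

View pics/wrist12.png

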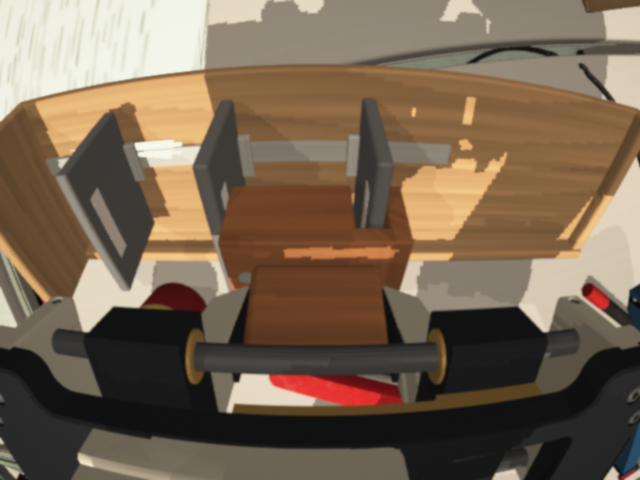

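>>> jog_arm(
  commands=[0, 0.05, 0, 0, 1, 0, 0.1, 0, 0, 1, 0, 0.15, 0, 0, 1, 0, 0.2, 0, 0, 1, 0, 0.2, 0, 0, 1],
)

```text
t: 15.55
tool_pos: [0.4446, 0.007, 0.1437]
tool_rot: [1.0, 0.011, 0.0, 0.0]
force: [-0.7, -3.5, -1.2]
finger_gap: 0.0597
```

```bash
python3 st.py
```

```text
15.55 [0.4446 0.007  0.1437] yaw -88.74 grasp xsh [ 0.0099 -0.0031  0.1187] F [-0.66 -3.55 -1.17] Frow -3.53 gap 0.0597 M [-1.04  0.21 -0.07]
```

>>> jog_arm(
  commands=[0, 0.03, 0, 0, 1, 0, 0.06, 0, 0, 1, 0, 0.09, 0, 0, 1, 0, 0.09, 0, 0, 1, 0, 0.09, 0, 0, 1],
)

```text
t: 15.97
tool_pos: [0.4446, 0.008, 0.1438]
tool_rot: [1.0, 0.011, 0.0, -0.0]
force: [-0.1, -3.7, -1.6]
finger_gap: 0.0599
```

```bash
python3 st.py; python3 pw.py
```

```text
15.97 [0.4446 0.008  0.1438] yaw -88.73 grasp xsh [ 0.0099 -0.0021  0.1187] F [-0.13 -3.73 -1.61] Frow -3.72 gap 0.0599 M [-0.96  0.19 -0.05]
panel top s [-0.0349 -0.0306 -0.0273] mid -0.0311 1260
panel top s [0.0423 0.0456 0.0495] mid 0.0459 1144
panel top s [0.1198 0.1217 0.1279] mid 0.1239 1986
```

>>> jog_arm(
  commands=[0, -0.25, 0, 0, 1, 0, -0.42, 0, 0, 1, -0.4, -0.42, 0.7, 0, 1, -1.2, -0.42, 2.1, 0, 1, -2, -0.47, 3.5, 0, 1],
)

```text
t: 16.43
tool_pos: [0.4239, 0.0038, 0.1792]
tool_rot: [1.0, 0.011, -0.001, -0.0]
force: [0.6, -0.9, -2.1]
finger_gap: 0.0599
```

```bash
python3 st.py; python3 - <<'E'
from frame import *
p=read_state()["tool_pos"]
for a in [(-.033,-.146,.140),(-.033,-.146,.080),(-.033,-.146,.0692)]:
    t=tcp(*a);print(a,t.round(4),((t-p)*100).round(2))
E
```

```text
16.43 [0.4239 0.0038 0.1792] yaw -88.7 grasp xsh [ 0.0096 -0.0058  0.1598] F [ 0.64 -0.91 -2.14] Frow -0.92 gap 0.0599 M [0.02 0.09 0.04]
(-0.033, -0.146, 0.14) [ 0.4001 -0.1369  0.1407] [ -2.39 -14.08  -3.85]
(-0.033, -0.146, 0.08) [ 0.4301 -0.1363  0.0888] [  0.61 -14.01  -9.04]
(-0.033, -0.146, 0.0692) [ 0.4354 -0.1361  0.0794] [  1.15 -13.99  -9.98]
```

>>> jog_arm(
  commands=[0, -3.5, 0, 0, 1, 0.1, -7, 0, 0, 1, 0.2, -10.5, 0, 0, 1, -1, -14, -1, 0, 1, -2.4, -14.1, -3.9, 0, 1],
)

```text
t: 16.85
tool_pos: [0.4035, -0.1446, 0.1427]
tool_rot: [1.0, 0.008, 0.004, 0.002]
force: [0.5, -0.7, -2.8]
finger_gap: 0.0598
```

>>> jog_arm(
  commands=[0.7, 0, -1.3, 0, 1, 1.5, 0.05, -2.6, 0, 1, 2.2, 0.05, -3.9, 0, 1, 2.8, 0.05, -4.8, 0, 1, 2.8, 0.05, -4.8, 0, 1],
)

```text
t: 17.27
tool_pos: [0.4291, -0.1367, 0.0908]
tool_rot: [1.0, 0.011, -0.0, -0.0]
force: [0.5, 0.5, -2.3]
finger_gap: 0.0598
```

>>> jog_arm(
  commands=[0, 0, 0, 0, 1, 0, 0, 0, 0, 1, 0, 0, 0, 0, 1, 0, 0, 0, 0, 1, 0, 0, 0, 0, 1],
)

```text
t: 17.68
tool_pos: [0.4287, -0.1374, 0.0923]
tool_rot: [1.0, 0.011, 0.0, 0.0]
force: [0.8, 0.7, -1.2]
finger_gap: 0.0601
```

```bash
python3 st.py; python3 pw.py; python3 look.py 13 wrist side;python3 - <<'E'
from frame import *
t=tcp(-.033,-.146,.0692); print((t-read_state()["tool_pos"])*100)
E
```

```text
17.68 [ 0.4287 -0.1374  0.0923] yaw -88.75 grasp xsh [-0.0325 -0.1471  0.0837] F [ 0.76  0.69 -1.24] Frow 0.67 gap 0.0601 M [0.02 0.02 0.  ]
panel top s [-0.1155 -0.1102 -0.1007] mid -0.1081 334
panel top s [-0.0366 -0.0346 -0.0284] mid -0.0325 3435
panel top s [0.0408 0.0429 0.0477] mid 0.0442 151
[ 0.68540468  0.11978972 -1.25450347]
```

View pics/wrist13.png

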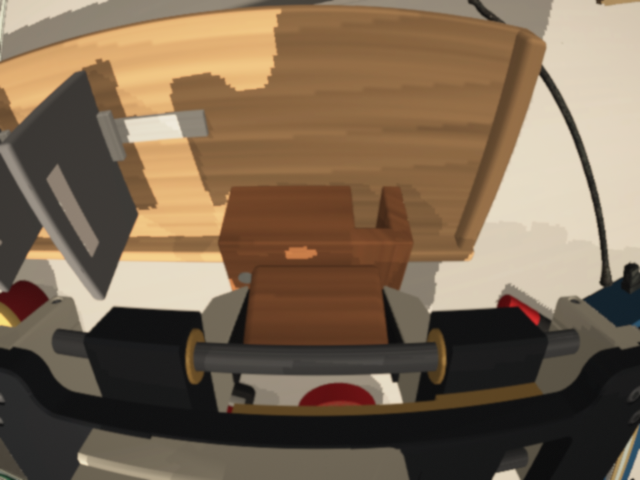

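View pics/side13.png

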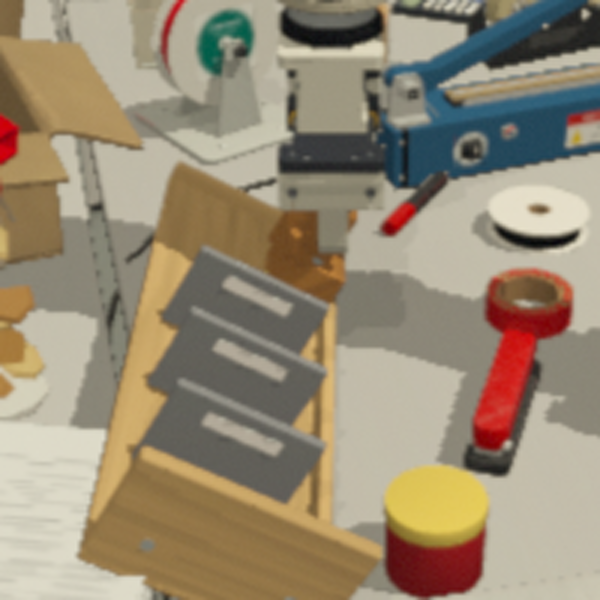

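>>> jog_arm(
  commands=[0.2, 0.1, -0.4, 0, 1, 0.4, 0.1, -0.7, 0, 1, 0.55, 0.1, -1, 0, 1, 0.65, 0.1, -1.2, 0, 1, 0.65, 0.1, -1.2, 0, 1],
)

```text
t: 18.25
tool_pos: [0.4351, -0.1361, 0.0791]
tool_rot: [1.0, 0.011, -0.0, -0.0]
force: [-0.6, -0.6, -1.6]
finger_gap: 0.0593
```

```bash
python3 st.py
```

```text
18.25 [ 0.4351 -0.1361  0.0791] yaw -88.72 grasp xsh [-0.0335 -0.146   0.0691] F [-0.56 -0.61 -1.65] Frow -0.6 gap 0.0593 M [ 0.03  0.1  -0.05]
```

Not touching yet; a little further down.

>>> jog_arm(
  commands=[0.02, 0, -0.05, 0, 1, 0.05, 0, -0.1, 0, 1, 0.05, 0, -0.1, 0, 1, 0.05, 0, -0.1, 0, 1, 0.05, 0, -0.1, 0, 1],
)

```text
t: 18.67
tool_pos: [0.4354, -0.1363, 0.0788]
tool_rot: [1.0, 0.011, -0.0, 0.0]
force: [-1.0, 0.1, -0.5]
finger_gap: 0.06
```

```bash
python3 st.py
```

```text
18.67 [ 0.4354 -0.1363  0.0788] yaw -88.74 grasp xsh [-0.0334 -0.1461  0.0687] F [-1.    0.06 -0.46] Frow 0.08 gap 0.06 M [0.18 0.34 0.11]
```

>>> jog_arm(
  commands=[0, 0, 0, 0, 0.1, 0, 0, 0, 0, -0.5, 0, 0, 0, 0, -0.9, 0, 0, 0, 0, -0.9, 0, 0, 0, 0, -0.9],
)

```text
t: 19.08
tool_pos: [0.4359, -0.1363, 0.0789]
tool_rot: [1.0, 0.011, 0.0, 0.0]
force: [-0.8, -0.4, 0.3]
finger_gap: 0.0822
```

```bash
python3 st.py; python3 look.py 14 wrist
```

```text
19.08 [ 0.4359 -0.1363  0.0789] yaw -88.74 grasp xsh [-0.0329 -0.1462  0.0685] F [-0.77 -0.4   0.28] Frow -0.38 gap 0.0822 M [ 0.04 -0.02  0.05]
```

View pics/wrist14.png

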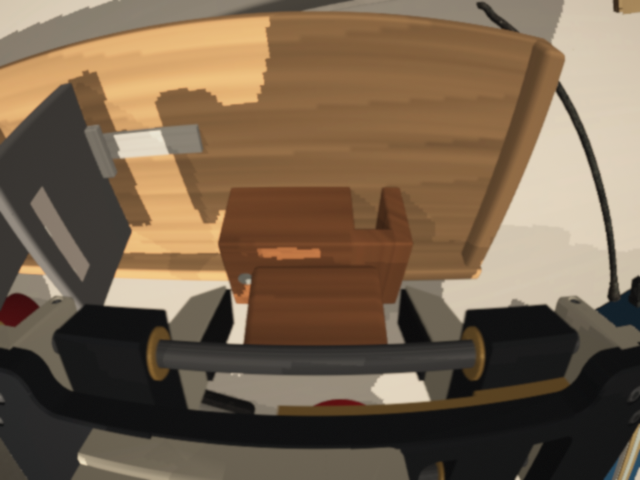

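The gauge stands still (block at col 220–410, as before release); rising straight up.

>>> jog_arm(
  commands=[0, 0, 1, 0, -0.9, 0, 0, 3, 0, -0.9, 0, 0, 6, 0, -0.9, 0, 0, 9.5, 0, -0.9, 0, 0, 13, 0, -0.9],
)

```text
t: 19.55
tool_pos: [0.435, -0.1361, 0.21]
tool_rot: [1.0, 0.011, -0.0, -0.0]
force: [0.7, 0.1, -0.8]
finger_gap: 0.0871
```

>>> jog_arm(
  commands=[-1.5, -2, 3, 0, -1, -3, -5, 6, 0, -1, -4.5, -8, 9, 0, -1, -6, -11, 9, 0, -1, -6, -13, 9, 0, -1],
)

```text
t: 19.97
tool_pos: [0.3733, -0.2705, 0.3014]
tool_rot: [1.0, 0.009, 0.001, 0.002]
force: [-0.3, -0.4, -0.5]
finger_gap: 0.0917
```

>>> jog_arm(
  commands=[0, 0, 0, 0, -1, 0, 0, 0, 0, -1, 0, 0, 0, 0, -1, 0, 0, 0, 0, -1, 0, 0, 0, 0, -1],
)

```text
t: 20.38
tool_pos: [0.376, -0.2651, 0.2985]
tool_rot: [1.0, 0.012, -0.0, -0.0]
force: [-0.1, -0.9, 0.3]
finger_gap: 0.0921
```

```bash
python3 st.py; python3 look.py 15 scene side wrist; python3 - <<'E'
from frame import *
for n in("scene","side"):
    z=np.load(f"cap_{n}15.npz");D=(z["W"]-base)@E0.T;hsv=cv2.cvtColor(z["f"],cv2.COLOR_RGB2HSV)
    h=hsv[...,0]
    k=(hsv[...,1]<80)&(hsv[...,2]<160)&(D[...,2]>.02)&(D[...,2]<.075)&(abs(D[...,0])<.075)&(D[...,1]>-.1)&(D[...,1]<.16)
    s=np.sort(D[k][:,1]); g=[q for q in np.split(s,np.nonzero(np.diff(s)>.01)[0]+1) if len(q)>100]
    m=[np.median(q) for q in g];print(n,"panel faces",np.round(m,4),"diff",np.diff(m).round(4))
    w=(h>9)&(h<24)&(hsv[...,1]>90)&(D[...,2]>.02)&(D[...,2]<.08)&(D[...,1]>.18)&(D[...,1]<.22)
    q=D[w]; print("board y",np.percentile(q[:,1],[1,50,97]).round(4))
    k=(abs(D[...,0]+.035)<.04)&(D[...,1]<-.075)&(D[...,1]>-.225)&(D[...,2]>.083)&(D[...,2]<.09)&(hsv[...,1]>90)
    q=D[k]; print("handle top",len(q),[np.percentile(q[:,i],[2,50,98]).round(4) for i in range(3)])
E
```

```text
20.38 [ 0.376  -0.2651  0.2985] yaw -88.61 grasp xsh [ 0.0225 -0.2736  0.2901] F [-0.08 -0.9   0.28] Frow -0.9 gap 0.0921 M [0.02 0.04 0.05]
scene panel faces [-0.0274  0.0508  0.1287] diff [0.0783 0.0778]
board y [0.1998 0.2105 0.212 ]
handle top 186 [array([-0.043 , -0.0333, -0.0234]), array([-0.1716, -0.1422, -0.1153]), array([0.0832, 0.0862, 0.089 ])]
side panel faces [-0.0301  0.0479  0.126 ] diff [0.078  0.0781]
board y [0.1988 0.208  0.21  ]
handle top 97 [array([-0.0425, -0.0329, -0.0231]), array([-0.1702, -0.1419, -0.1161]), array([0.0831, 0.0856, 0.0875])]
```

View pics/scene15.png

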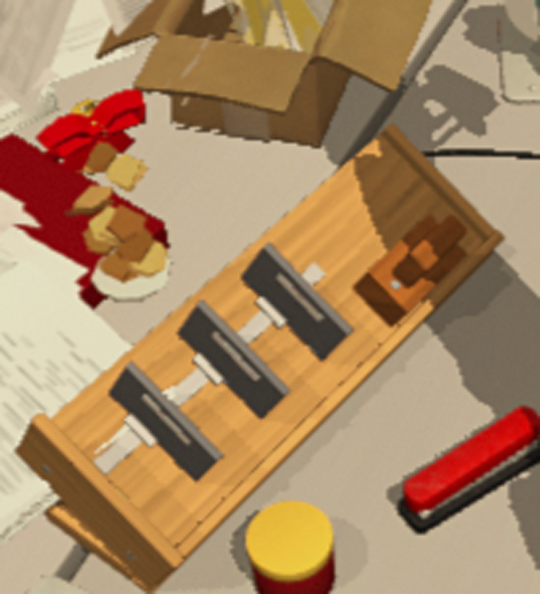

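View pics/side15.png

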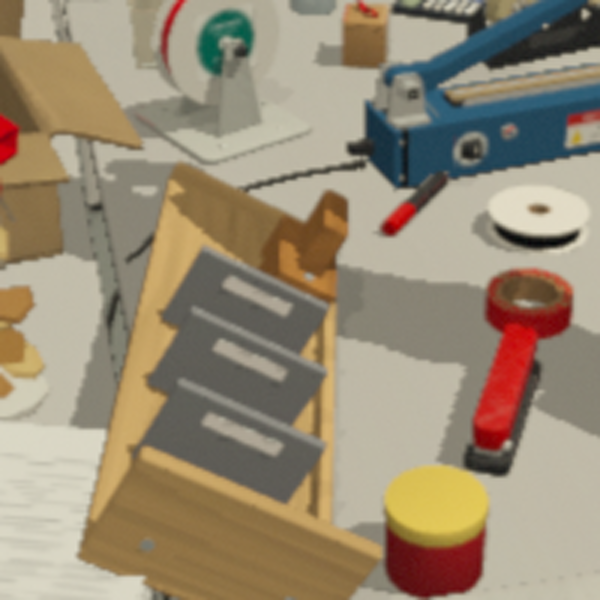

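```bash
python3 -c "
from bench import *
print(close_job())"
```

```text
the job is handed in; nothing more can be done
None
```

The three panels are spaced with the gauge, in order from the tall end board, and I handed the job in at about 20.5 s.

**Grip:** moves only turn about the vertical, so I couldn't lean the tool. I pinched the handle across its 60 mm width instead, and the gauge stayed parallel to the floor.

**Panels:**
- **Panel 1:** I drew it until the block stopped against the end board. The force along the row rose from about 3.5 N to 7.3 N with no further movement.
- **Panels 2 and 3:** I stopped these by measured travel, 78 mm behind the one before (panel 2 about 0.2 mm short). I felt no separate contact with the previous panel, which was intended, so as not to push it.

**Last checks:**

| Check | Measured | Wanted |
|---|---|---|
| Panel 1 to panel 2, centre to centre | 77.8 mm (scene), 78.1 mm (side) | 78 mm |
| Panel 2 to panel 3, centre to centre | 78.3 mm (scene), 78.0 mm (side) | 78 mm |
| Panel 1 centre to the end board's face | about 73.8 mm (wrist) | 74 mm |

- **Gauge:** it stands on the sloping floor within about 5 mm of the park point along the row, about 4 mm clear of the lip. It did not slide after release.
- **Tin and spool:** neither was touched. They look unmoved in the final pictures, though I did not re-measure them.
- **Disagreements:** the scene and side cameras differed by about 3 mm in absolute position along the row, so I relied on the wrist camera and relative measurements. Its view of the panel tops during drawing read about 1 mm short on spacing (77 mm). I put that down to the viewing angle, as the final views gave about 78 mm.

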